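# Feed a walnut blank through a sprung non-return flap up to its stop

## Robot

A 6-joint arm with a two-finger parallel gripper is mounted at the origin on the work surface. World frame = base frame: x ahead of the robot, y to its left, z up, the work surface at z = 0. Lengths are in mm, angles in degrees, forces in N, time in s.
With the tool pointing down it reaches from about 350 to 850 mm from the base axis. Payload 8.1 kg.
Tool frame: the origin (TCP) lies midway between the tips of the shut fingers; the grasp point (between the pads) lies 19 mm behind it (r.tcp_to_grasp is the distance from the TCP to the grasp point, in mm); z points along the fingers, y is the direction in which the jaws open and shut (so a half turn about z gives the same grasp; the last joint's range is limited). The gripper opens to 85 mm and grips with 20 to 120 N. Pads are 22 mm wide; open, the fingers measure 114 mm over their backs; the gripper's body (76 mm by 85 mm) begins 54 mm behind the grasp point. The pads swing forward as they close: fully open they stand 13 mm farther back than shut.
Start: joints at [-70.439, 7.471, 85.268, -0, 87.261, -4.893], TCP at [248.396, -546.173, 231.292] pointing down, gripper open.
Joint ranges: [-169.43, 169.43], [-51.17, 129.36], [1.28, 143.12], [-76.62, 256.62], [0, 156.53], [-152.29, 152.29]. Speed limits (degrees/s): [136.94, 136.94, 159.86, 180, 180, 180].

## Interface

Orientations are given as [roll, pitch, yaw] about the fixed x, y, z axes, in that order (R = Rz(yaw) Ry(pitch) Rx(roll)).
In Python, from bench import r gives the robot as it stands.
- The arm moves only by the tool jog_arm, never from a script. Its argument "targets" is a list of rows, each a list of 7 numbers: the shift along the tool's x, y, z in m, then the turn, a rotation vector about the tool's x, y, z in rad, then the closure, from 0 (fully open) to 1 (shut). In form: [[dx, dy, dz, wx, wy, wz, claw], ...]. A call has 1 to 5 rows; each row is the pose to reach, as a shift and turn from the pose commanded when the call began, along the tool's axes at that moment; what a row does not reach only later rows make up. A row lasts 1/12 s, in which the tool goes at most 41.7 mm and 7.16 degrees, less where a joint would pass 70% of its speed; a pose out of reach is approached as far as the arm can. A call with a gripper value outside its range is refused whole. The fingers move at their own pace and stop on an object; "newtons" is the grip in N (left out, the last holds). Time passes only in rows, so rows that repeat a pose let the fingers close. It gives the time, the measured TCP pose, the force and the opening at its end, in the units of the state.
- r.sense(): the state, without advancing time (a new reading comes with each control period).
- r.snapshot(name): name is "scene" or "top"; returns a dict with "pixels" (420x560x3 uint8, red, green, blue), "fx", "fy", "cx", "cy" (pixels), "dist" ([k1, k2, p1, p2, k3] as OpenCV has them; the pictures are not rectified), "origin" and "attitude" of the camera in the world. Camera axes: x right, y down, z forward; pixel columns grow to the right and rows downward; lengths in mm; the calibration is good to about 2 mm. A picture is of the moment at which its call begins. There is no depth.
- r.hand_in(): hands the job in, once; it reports no verdict.
The state is a dict: "time": time; "joint_pos": joint angles; "qd": joint speeds; "joint_efforts": joint torques, N m; "tool_pos": TCP position; "tcp_rot": TCP orientation; "ft_force": force on the tool from outside, world axes, zero at the start; "wrist_torque": the same for the moment, N m; "finger_gap": finger opening in mm.
Only numpy, scipy, OpenCV 4.12 (cv2) and the standard library are available. Lean on these libraries where they do the work, as an engineer would, in place of code of your own. Each camera call takes 0.05 s, during which the arm holds its last target.

## Task

Take the short walnut blank from the bench, lay it lengthwise on the open infeed end of the feed lane and let go, then push it from behind along the lane so that the blank itself swings the sprung flap open and goes right through. Somewhere beyond the flap it meets the buffer of the clamped stop: press it against that with a light, steady push of about 10 N for half a second, never ramming it (20 N is too much) and never forcing the fixture itself. Leave the blank there, flat and straight in the lane with the flap shut behind it, touch nothing else, and do not disturb the other things on the bench.

Things in the scene. Friction and masses are not known exactly. Their poses are not given: they have to be found in the camera images.
- blank: Plain dark walnut block, 42 mm (its x) by 80 mm (its y, the length) by 36 mm high, about 0.11 kg (varies by a third). Origin at the centre of its underside, z up. Lies loose on the bench at the right-hand side (-y) of the fixture.
- fixture: Feed lane fixed to the bench: white board, 155 x 470 x 18 mm, with an open-topped straight channel on it. Origin at bench height, on the lane's middle line in the plane of the shut flap; y runs along the lane in the feeding direction, x across it (away from the robot), z up. Board x -55 to +100, y -195 to +275 mm. Posts and flap reach at most 62 mm above the bench, the stop's clamp knob 80 mm.
- apron (a point): Point on the bare infeed apron: lane's middle line, board's top (z = 18 mm), y = -130 mm in the fixture's frame. No walls from y = -195 to -110 mm; then two flared guides narrow from 80 mm wide at y = -109 mm to the lane's 50 mm at y = -72 mm.
- lane_mid (a point): Point on the lane floor (z = 18 mm) on its middle line, y = +100 mm in the fixture's frame. The aluminium walls have inner faces 25 mm either side (lane 50 mm wide), stand 30 mm above the floor and run from y = -72 to +275 mm; but from y = -6 to +70 mm the +x wall is only an 11 mm kerb: the flap swings over it.
- gate (a joint): Sprung flap across the lane, rad: 0 shut, growing as it swings in the feeding direction (1.45 at most). Steel plate 14 to 42 mm above the lane floor, 4 mm thick, 73 mm from upright hinge to free edge. Spring: 0.08 N m when shut, 0.2 N m more per rad. The blank opens it to about 1.2 rad; pushing takes up to about 10 N. It shuts once all in the lane is past y = +70 mm.
- gate_hinge (a point): Point on the flap's upright hinge axis, outside the lane, at x = +49, y = 0, z = 38 mm in the fixture's frame; the flap's free edge is near the -x wall.
- stop_rail: Rail beside the lane's +x wall; origin x +62, y +185, z +18 mm in the fixture's frame. It carries the stop: steel arm with clamp knob and, hanging in the lane 5 to 33 mm above the floor, a rubber buffer 38 mm wide, damped, 5 N per mm, travel 6 mm. Only the rail is measured: the stop is clamped anywhere, buffer face at y = +190 to +250 mm in the fixture's frame, to be found by feel or sight.
- strip: Bystander: longer, flatter walnut strip, 50 by 190 (its y) by 18 mm, lying loose on the bench. Origin at the centre of its underside.
- frames: Bystander: two small square wooden frames joined as a stack, 130 mm square and 28 mm high, loose. Origin at the centre of the underside.
- glue: Bystander: white glue bottle, 60 mm across and 150 mm tall, standing loose. Origin at the centre of its underside.
Not all that is in view belongs to the job. There is more than one size of the blank; the one meant has the size given above.

How it is judged (in metres and radians):
On the way, in this order (a step that is already met when the one before it is completed fails the run):
1. The blank lies flat and lengthwise on the infeed, short of the flap, let go (y of blank in the frame of fixture between -0.2 and -0.045 m and x of blank in the frame of fixture between -0.03 and 0.03 m and z of blank in the frame of fixture between 0.014 and 0.022 m and angle between the y axis of blank and the y axis of fixture, either way round below 0.3 rad and contact force between the fingers and blank below 0.3 N), for 0.2 s.
2. The blank, flat on the lane floor, is passing the flap and holds it open (value of joint gate above 0.5 rad and y of blank in the frame of fixture between -0.03 and 0.06 m and z of blank in the frame of fixture between 0.012 and 0.024 m), for 0.1 s.
3. The blank is pressed against the buffer with more than 4 N for 0.3 s (contact force between blank and stop_rail above 4 N and y of blank in the frame of fixture above 0.14 m), for 0.3 s.
At the end, for the whole second after the job is handed in: The blank lies released and at rest behind the shut flap (under 0.1 rad), centre 143 to 220 mm past it, flat (0.06 rad, underside within 4 mm of the lane floor) and straight (0.12 rad, within 8 mm of the lane's middle), after a press on the buffer of over 4 N for 0.3 s (y of blank in the frame of fixture between 0.143 and 0.22 m and x of blank in the frame of fixture between -0.008 and 0.008 m and z of blank in the frame of fixture between 0.014 and 0.022 m and angle between the y axis of blank and the y axis of fixture, either way round below 0.12 rad and angle between blank's own z axis and vertical below 0.06 rad and value of joint gate below 0.1 rad and linear speed of blank below 0.02 m/s); the robot touches nothing.
It fails at once if The blank is pressed against the stop with more than 20 N (contact force between blank and stop_rail above 20 N).
It fails at once if The fingers press on the fixture, flap or stop with more than 20 N (contact force between the fingers and fixture above 20 N).
It fails at once if The strip is moved by more than 20 mm (distance of strip from where it was at the start of the episode above 0.02 m).
It fails at once if The frames is moved by more than 20 mm (distance of frames from where it was at the start of the episode above 0.02 m).
It fails at once if The glue is moved by more than 20 mm (distance of glue from where it was at the start of the episode above 0.02 m).
It also fails if it takes over 66 s, if anything falls off the work surface, if the arm or the gripper's body presses on something with over 40 N, if the wrist force passes 120 N, or if a joint passes its speed limit or range.

## Working session

There is one attempt and no reset: what is moved stays moved. The work goes in short steps, Python scripts to look and compute and a tool call to move; the robot and the scene stay as the last step left them, time stands still between calls to the robot, and variables do not carry over. Pictures are saved under pics/ and viewed, and the job is handed in when it is done.

Besides the shell and the picture viewer there is one more tool, called after "Call:" as name(argument=value, ...), one argument or row to a line, values as JSON. jog_arm: Moves the arm, as the interface text tells. Its arguments: {"type":"object","properties":{"targets":{"type":"array","items":{"type":"array","items":{"type":"number"}}},"newtons":{"type":"number"}},"required":["targets"]}

```bash
ls; mkdir -p pics
python3 - <<'E'
from bench import r
import cv2
print(r.sense())
for n in("scene","top"):
    s=r.snapshot(n); cv2.imwrite(f"pics/{n}0.png",s["pixels"][:,:,::-1])
    print({k:v for k,v in s.items() if k!="pixels"})
E
```

```text
pics
{'time': 0.0, 'joint_pos': array([-7.04396198e+01,  7.51714150e+00,  8.53286509e+01,  5.15586215e-04,
        8.72615101e+01, -4.89238498e+00]), 'qd': array([ 0.06460269,  0.00935649, -0.02641091,  0.0223801 , -0.02170898,
       -0.14512617]), 'joint_efforts': array([ 9.36983160e-04, -5.69400036e+01, -5.00550056e+01, -1.88488621e-04,
        1.50173652e-02, -1.68577547e-06]), 'tool_pos': array([ 248.21189153, -545.65134544,  230.22925613]), 'tcp_rot': array([-1.79893132e+02, -9.66431207e-03,  2.44527310e+01]), 'ft_force': array([-0.11335091,  0.04116822, -0.93408722]), 'wrist_torque': array([ 0.03521396, -0.00646193,  0.02457674]), 'finger_gap': 85.56714441821676}
{'fx': 471.9029653814243, 'fy': 471.9029653814243, 'cx': 274.52956812477714, 'cy': 201.75483743188573, 'dist': array([-0.10439963,  0.        ,  0.        ,  0.        ,  0.        ]), 'origin': array([1478.24318885, -149.28376441,  779.22622928]), 'attitude': array([-129.33601342,    0.24223269,   82.96861646])}
{'fx': 446.7750010593443, 'fy': 446.7750010593443, 'cx': 285.1238420941612, 'cy': 208.94502550931193, 'dist': array([-0.05780193,  0.        ,  0.        ,  0.        ,  0.        ]), 'origin': array([464.49870831, -62.13158475, 912.22364757]), 'attitude': array([-169.79593803,    0.39793531,  -88.56269112])}
```

View pics/scene0.png

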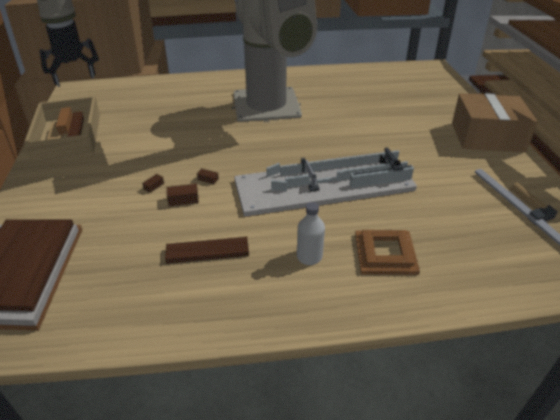

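View pics/top0.png

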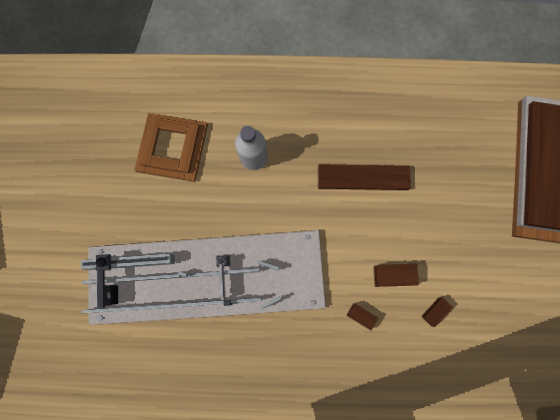

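Top view: dark walnut candidates are the block at (397,275), small pieces at (363,316) and (437,312), the long strip at (364,177), and a book or board at (545,170). The fixture spans about (88..325, 232..323). I'll crop closer to check sizes.

```bash
cat > h.py <<'E'
from bench import r
import cv2, numpy as np
from scipy.spatial.transform import Rotation as Ro
def cam(s):
    K=np.array([[s["fx"],0,s["cx"]],[0,s["fy"],s["cy"]],[0,0,1]]); return K,np.array(s["dist"]),np.array(s["origin"]),Ro.from_euler('xyz',s["attitude"],degrees=True).as_matrix()
def ray(s,uv):
    K,d,o,R=cam(s); p=cv2.undistortPoints(np.array(uv,float).reshape(-1,1,2),K,d).reshape(-1,2)
    v=np.c_[p,np.ones(len(p))]@R.T; return o,v/np.linalg.norm(v,axis=1,keepdims=True)
def atz(s,uv,z):
    o,v=ray(s,uv); return o+v*((z-o[2])/v[:,2])[:,None]
def tri(s1,a,s2,b):
    o1,v1=ray(s1,a);o2,v2=ray(s2,b);out=[]
    for x,y in zip(v1,v2):
        t=np.linalg.lstsq(np.c_[x,-y],o2-o1,rcond=None)[0]; p,q=o1+t[0]*x,o2+t[1]*y
        out.append(np.r_[(p+q)/2,np.linalg.norm(p-q)])
    return np.array(out)
def proj(s,P):
    K,d,o,R=cam(s); rv=cv2.Rodrigues(R.T)[0]; return cv2.projectPoints(np.array(P,float).reshape(-1,3),rv,-R.T@o,K,d)[0].reshape(-1,2)
def crop(s,name,x0,y0,w,h,k):
    im=s["pixels"][y0:y0+h,x0:x0+w,::-1]; cv2.imwrite(name,cv2.resize(im,None,fx=k,fy=k,interpolation=cv2.INTER_CUBIC))
E
python3 - <<'E'
from h import *
import pickle
S=r.snapshot("scene");T=r.snapshot("top")
pickle.dump((S,T),open("st.pkl","wb"))
crop(T,"pics/t_blank.png",340,250,120,90,6)
crop(T,"pics/t_fix.png",75,222,260,110,3)
crop(S,"pics/s_blank.png",135,160,100,60,8)
crop(S,"pics/s_fix.png",225,140,200,80,4)
E
```

```text
(no output)
```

View pics/t_blank.png

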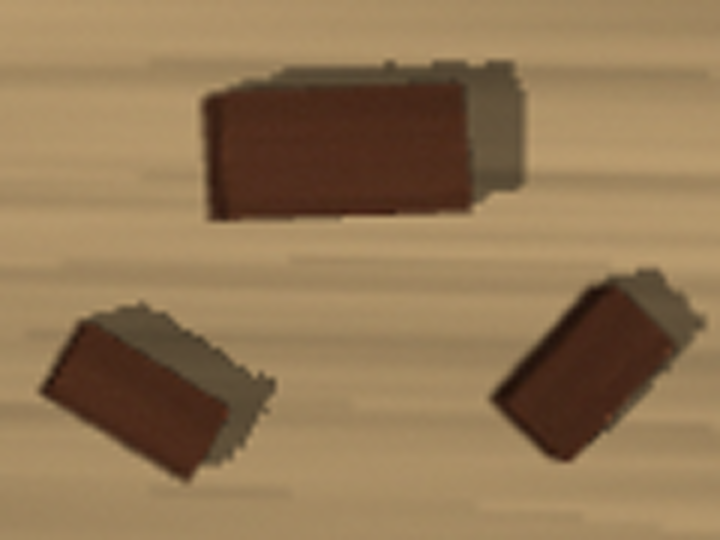

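View pics/t_fix.png

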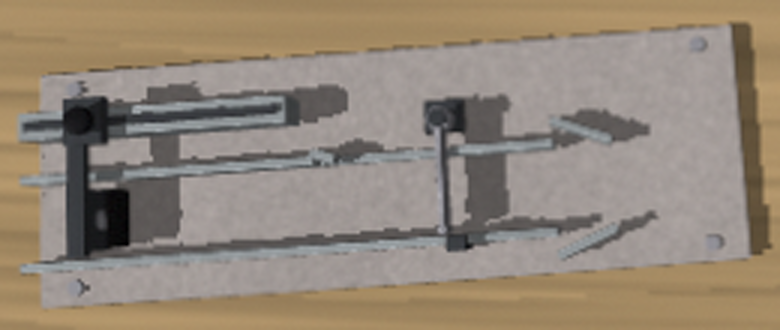

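View pics/s_blank.png

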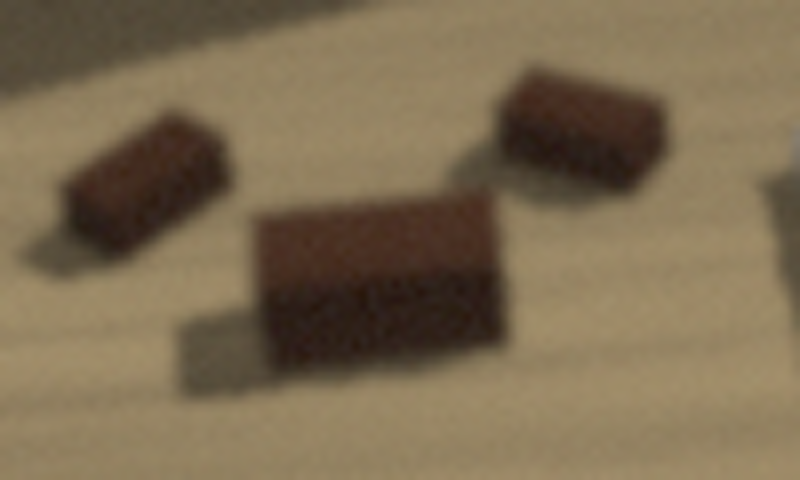

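View pics/s_fix.png

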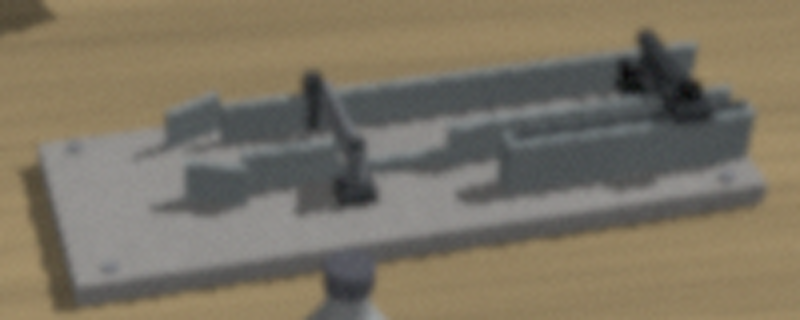

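The crops show the block at top (397,275), about 41x21 px (80x42 mm), and the offcuts at about half that. So the block is the blank. Next I triangulate it and the fixture.

```bash
cat > m.py <<'E'
from h import *
import pickle
S,T=pickle.load(open("st.pkl","rb"))
c=lambda L,k,x,y:[((a+.5)/k-.5+x,(b+.5)/k-.5+y) for a,b in L]
tb=c([(472,210),(228,217),(224,92),(465,83)],6,340,250)
sb=c([(255,213),(493,195),(500,268),(262,285)],8,135,160)
B=tri(T,tb,S,sb); print("blank top BR,BL,TL,TR\n",B.round(1)); print("atz36",atz(T,tb,36).round(1), atz(S,sb,36).round(1))
tf=c([(748,258),(728,24),(42,76)],3,75,222); sf=c([(40,147),(78,288),(762,188)],4,225,140)
F=tri(T,tf,S,sf);print("board\n",F.round(1)); print(atz(T,c([(748,258),(728,24),(42,76),(42,304)],3,75,222),18).round(1));print(atz(S,sf,18).round(1))
# fixture: screws, flap pieces
E
python3 m.py
```

```text
blank top BR,BL,TL,TR
 [[ 4.789e+02 -3.136e+02  3.670e+01  1.100e+00]
 [ 4.751e+02 -2.358e+02  3.330e+01  4.000e-01]
 [ 5.154e+02 -2.339e+02  3.420e+01  1.000e+00]
 [ 5.198e+02 -3.102e+02  3.890e+01  3.800e+00]]
atz36 [[ 478.9 -314.4   36. ]
 [ 475.1 -235.    36. ]
 [ 515.3 -234.1   36. ]
 [ 519.9 -313.    36. ]] [[ 478.3 -313.2   36. ]
 [ 478.7 -235.7   36. ]
 [ 517.8 -233.2   36. ]
 [ 516.8 -308.9   36. ]]
board
 [[ 4.303e+02 -1.333e+02  1.560e+01  1.000e-01]
 [ 5.844e+02 -1.182e+02  1.770e+01  5.000e-01]
 [ 5.371e+02  3.447e+02  1.570e+01  3.300e+00]]
[[ 430.4 -133.    18. ]
 [ 584.4 -117.9   18. ]
 [ 537.2  345.4   18. ]
 [ 386.7  331.1   18. ]]
[[ 433.7 -133.4   18. ]
 [ 584.7 -118.4   18. ]
 [ 540.6  341.3   18. ]]
```

```bash
cat > fit.py <<'E'
from m import *
from scipy.optimize import least_squares
def fit(obs,x0):
    def f(p):
        R=Ro.from_euler('z',p[2]).as_matrix()
        return np.concatenate([(proj(s,np.array(P)@R.T+[p[0],p[1],0])-np.array(uv)).ravel() for s,P,uv in obs])
    q=least_squares(f,x0,loss='soft_l1'); return q.x,f(q.x).reshape(-1,2)
bc=[(-21,-40,36),(-21,40,36),(21,40,36),(21,-40,36)]
pb,e=fit([(T,bc,tb),(S,bc,sb)],[497,-274,0]); print("blank",pb[:2],np.degrees(pb[2]),e.round(1).tolist())
fc=[(-55,-195,18),(100,-195,18),(100,275,18)]
tf4=tf+c([(42,304)],3,75,222)
pf,e=fit([(T,fc+[(-55,275,18)],tf4),(S,fc,sf)],[480,60,.1]); print("fix",pf[:2],np.degrees(pf[2]),e.round(1).tolist())
def fw(P,p=pf): return np.array(P,float)@Ro.from_euler('z',p[2]).as_matrix().T+[p[0],p[1],0]
E
cat > ov.py <<'E'
from fit import *
def segs():
    L=[]
    box=[(-55,-195),(100,-195),(100,275),(-55,275)]
    for a,b in zip(box,box[1:]+box[:1]): L.append((a+(18,),b+(18,)))
    for z in(18,48): L+= [((-25,-72,z),(-25,275,z)),((25,-72,z),(25,-6,z)),((25,70,z),(25,275,z)),((-40,-109,z),(-25,-72,z)),((40,-109,z),(25,-72,z))]
    L.append(((49,0,60),(-24,0,60)))
    return L
for s,n,a in((T,"t",(75,222,260,110,3)),(S,"s",(225,140,200,80,4))):
    x,y,w,h,k=a; im=cv2.resize(s["pixels"][y:y+h,x:x+w,::-1],None,fx=k,fy=k,interpolation=cv2.INTER_CUBIC)
    for A,B in segs():
        q=((proj(s,fw([A,B]))-[x,y]+.5)*k-.5).round().astype(int); cv2.line(im,tuple(map(int,q[0])),tuple(map(int,q[1])),(0,0,255),1)
    cv2.imwrite(f"pics/ov_{n}.png",im)
E
python3 ov.py|grep -E "blank \[|blank|fix"
```

```text
blank top BR,BL,TL,TR
blank [ 497.36274645 -273.77816523] 2.4288057150620763 [[0.1, 0.4], [-0.2, 0.2], [-0.6, -0.7], [-0.1, -0.1], [-0.5, 0.0], [0.4, -0.9], [0.1, -0.3], [-1.6, 0.9]]
fix [466.37453274  64.60668575] 5.591894001489123 [[0.9, -0.1], [0.9, -0.2], [-1.2, -1.0], [-1.0, 0.9], [-0.6, -0.6], [-0.5, 0.1], [2.2, -0.5]]
```

```bash
python3 -c "
import cv2,numpy as np
a=cv2.imread('pics/ov_t.png');b=cv2.imread('pics/ov_s.png');w=800
a=cv2.copyMakeBorder(a,0,0,0,800-a.shape[1],0);print(a.shape,b.shape)
cv2.imwrite('pics/ov1.png',np.vstack([a[:280],b]))"
```

```text
(330, 800, 3) (320, 800, 3)
```

View pics/ov1.png

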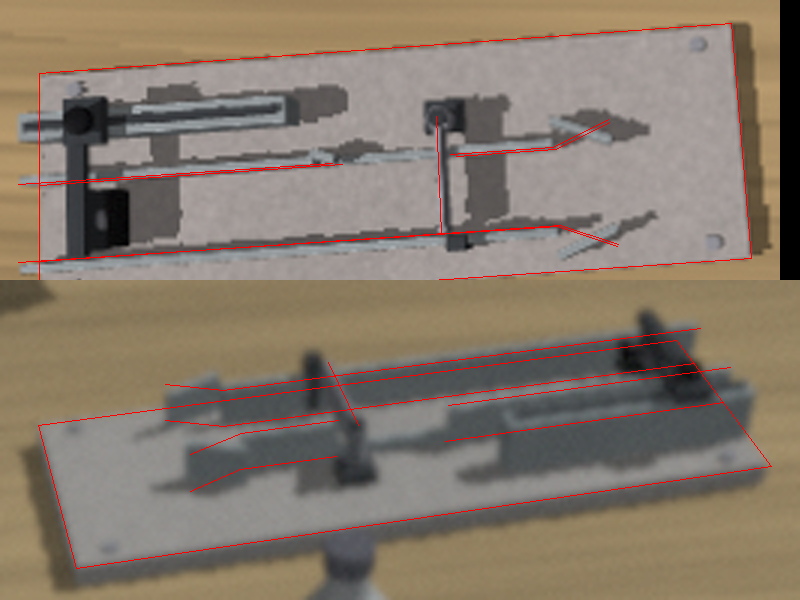

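The overlay agrees with the board and walls to about 2 mm. In the picture, though, the flares appear to slope the opposite way to the text, so I'm enlarging that area along with the flap and stop.

Run:
```python
import pickle
from h import *
S,T=pickle.load(open("st.pkl","rb"))
crop(T,"pics/flare.png",210,245,120,75,6)
crop(S,"pics/flare_s.png",232,150,90,55,8)
crop(T,"pics/stop.png",78,245,110,80,7)
```

```text
(no output)
```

View pics/flare.png

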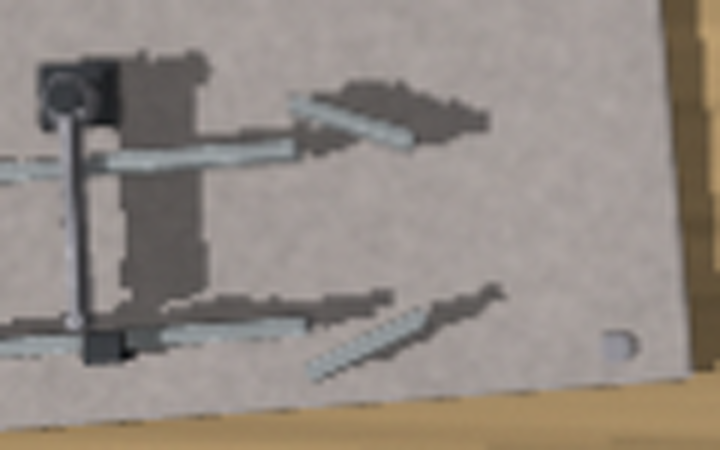

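View pics/flare_s.png

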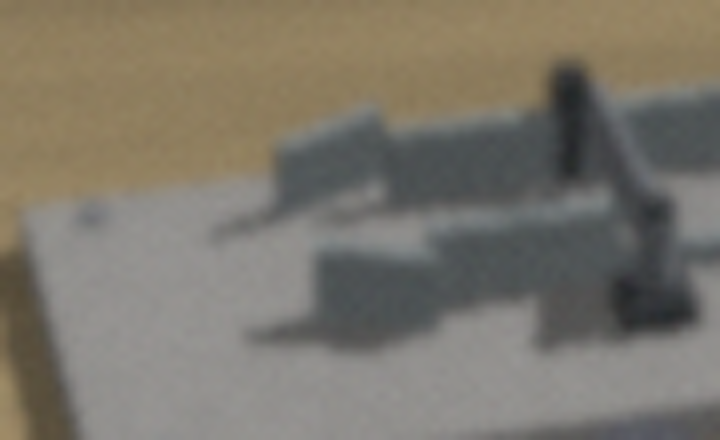

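View pics/stop.png

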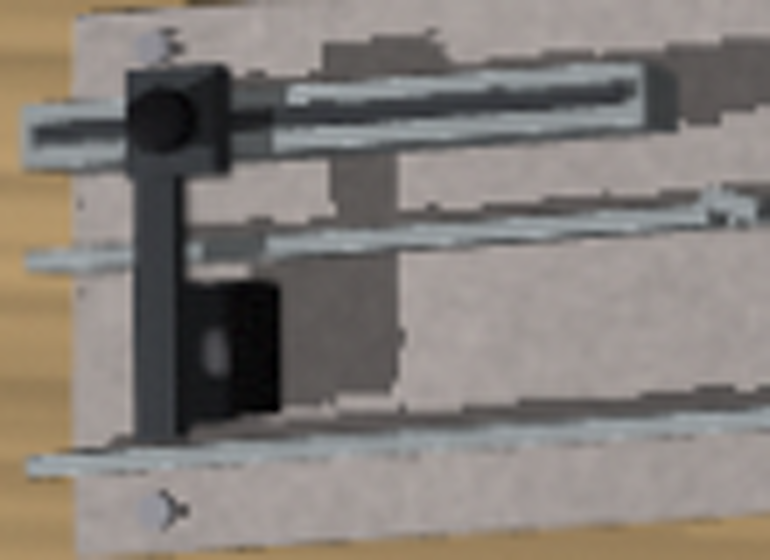

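Both views agree on these points:
- **Guides:** they converge upstream, with a gap of about 52 mm at y=-109. They open to about 80 mm at -72, where the 50 mm lane begins. That is the reverse of the text and would catch a crooked blank.
- **Placing:** I'll grip the blank near its rear end and set it down straight, with its nose already just inside the lane.
- **Buffer:** its face is at about (117,295) in the top view.

First I measure these, then move.

```bash
cat > go.py <<'E'
from h import *
def go(x,y,z,yaw):
    s=r.sense(); R=Ro.from_euler('xyz',s["tcp_rot"],degrees=True); p=s["tool_pos"]
    Rt=Ro.from_euler('xyz',[180,0,yaw],degrees=True)
    print("at",p.round(1),s["tcp_rot"].round(2),"t",round(s["time"],2),"f",s["ft_force"].round(2),"gap",round(s["finger_gap"],1))
    print("shift m",(R.inv().apply(np.array([x,y,z])-p)/1000).round(4),"turn",(R.inv()*Rt).as_rotvec().round(4))
E
python3 - <<'E'
from fit import *
inv=lambda P:(P-[pf[0],pf[1],0])@Ro.from_euler('z',pf[2]).as_matrix()
g=lambda L,k,x,y,z:print(z,inv(atz(T,c(L,k,x,y),z)).round(1).tolist())
print("flare tops +x: out,in ; -x"); g([(295,102),(412,140),(312,372),(425,318)],6,210,245,48)
print("wall ends +x,-x mid"); g([(296,149),(305,325)],6,210,245,48)
print("flap top centre hinge/free"); g([(70,95),(75,325)],6,210,245,60)
print("buffer face top edge z51,  bottom z23"); g([(280,285),(280,408)],7,78,245,51);g([(280,285),(280,408)],7,78,245,23)
from go import go
go(498.5,-299.8,120,92.4)
print(atz(T,[(363,316),(437,312)],20).round(0))
E
```

```text
blank top BR,BL,TL,TR
 [[ 4.789e+02 -3.136e+02  3.670e+01  1.100e+00]
 [ 4.751e+02 -2.358e+02  3.330e+01  4.000e-01]
 [ 5.154e+02 -2.339e+02  3.420e+01  1.000e+00]
 [ 5.198e+02 -3.102e+02  3.890e+01  3.800e+00]]
atz36 [[ 478.9 -314.4   36. ]
 [ 475.1 -235.    36. ]
 [ 515.3 -234.1   36. ]
 [ 519.9 -313.    36. ]] [[ 478.3 -313.2   36. ]
 [ 478.7 -235.7   36. ]
 [ 517.8 -233.2   36. ]
 [ 516.8 -308.9   36. ]]
board
 [[ 4.303e+02 -1.333e+02  1.560e+01  1.000e-01]
 [ 5.844e+02 -1.182e+02  1.770e+01  5.000e-01]
 [ 5.371e+02  3.447e+02  1.570e+01  3.300e+00]]
[[ 430.4 -133.    18. ]
 [ 584.4 -117.9   18. ]
 [ 537.2  345.4   18. ]
 [ 386.7  331.1   18. ]]
[[ 433.7 -133.4   18. ]
 [ 584.7 -118.4   18. ]
 [ 540.6  341.3   18. ]]
blank [ 497.36274645 -273.77816523] 2.4288057150620763 [[0.1, 0.4], [-0.2, 0.2], [-0.6, -0.7], [-0.1, -0.1], [-0.5, 0.0], [0.4, -0.9], [0.1, -0.3], [-1.6, 0.9]]
fix [466.37453274  64.60668575] 5.591894001489123 [[0.9, -0.1], [0.9, -0.2], [-1.2, -1.0], [-1.0, 0.9], [-0.6, -0.6], [-0.5, 0.1], [2.2, -0.5]]
flare tops +x: out,in ; -x
48 [[42.3, -73.1, 48.0], [27.5, -109.7, 48.0], [-43.1, -73.1, 48.0], [-28.8, -109.9, 48.0]]
wall ends +x,-x mid
48 [[27.3, -72.4, 48.0], [-28.3, -71.8, 48.0]]
flap top centre hinge/free
60 [[48.8, -2.6, 60.0], [-23.0, -0.6, 60.0]]
buffer face top edge z51,  bottom z23
51 [[15.8, 201.1, 51.0], [-17.5, 201.5, 51.0]]
23 [[16.7, 211.7, 23.0], [-17.7, 212.2, 23.0]]
at [ 248.3 -545.9  230.6] [-179.93   -0.     24.45] t 0.2 f [ 0.31 -0.16  0.24] gap 85.4
shift m [ 0.3296 -0.1203  0.1108] turn [-1.0000e-03 -8.0000e-04 -1.1859e+00]
[[ 416. -209.   20.]
 [ 427. -355.   20.]]
```

Call:
jog_arm(
  targets=[
    [0.1,-0.03,0.03,0,0,-0.2,0],
    [0.13,-0.05,0.05,0,0,-0.35,0],
    [0.17,-0.06,0.07,0,0,-0.5,0],
    [0.17,-0.06,0.07,0,0,-0.62,0],
    [0.17,-0.06,0.07,0,0,-0.62,0],
  ],
  newtons=40,
)

```text
time: 0.62
tool_pos: [379.8, -418.0, 159.3]
tcp_rot: [-179.9, -0.1, 60.4]
ft_force: [-0.6, 0.1, 0.0]
finger_gap: 85.6
```

```bash
python3 -c "
from go import go
go(498.5,-299.8,100,92.4)"
```

```text
at [ 379.8 -418.   159.3] [-1.799e+02 -1.000e-01  6.039e+01] t 0.62 f [-0.64  0.15  0.02] gap 85.6
shift m [0.1613 0.045  0.0595] turn [-0.0012 -0.0022 -0.5586]
```

Call:
jog_arm(
  targets=[
    [0.04,0.01,0.015,0,0,-0.12,0],
    [0.08,0.022,0.03,0,0,-0.24,0],
    [0.12,0.033,0.045,0,0,-0.36,0],
    [0.161,0.045,0.0595,0,0,-0.48,0],
    [0.161,0.045,0.0595,0,0,-0.56,0],
  ],
)

```text
time: 1.03
tool_pos: [499.8, -299.1, 99.0]
tcp_rot: [-179.9, -0.2, 92.6]
ft_force: [-0.1, 0.3, -0.5]
finger_gap: 85.8
```

Call:
jog_arm(
  targets=[
    [0,0,0,0,0,0,0],
    [0,0,0,0,0,0,0],
  ],
)

```text
time: 1.2
tool_pos: [497.8, -303.6, 101.3]
tcp_rot: [-179.9, -0.0, 92.1]
ft_force: [-0.1, 0.1, 0.2]
finger_gap: 85.2
```

```bash
python3 -c "
from go import *
go(498.5,-299.8,4,92.4)
T=r.snapshot('top');crop(T,'pics/pre.png',340,230,130,100,6)
S=r.snapshot('scene');crop(S,'pics/pre_s.png',120,120,120,90,6)"
```

```text
at [ 497.8 -303.6  101.3] [-1.7993e+02 -3.0000e-02  9.2060e+01] t 1.2 f [-0.08  0.08  0.18] gap 85.2
shift m [0.0037 0.0009 0.0973] turn [-0.0012 -0.0004 -0.0059]
```

View pics/pre.png

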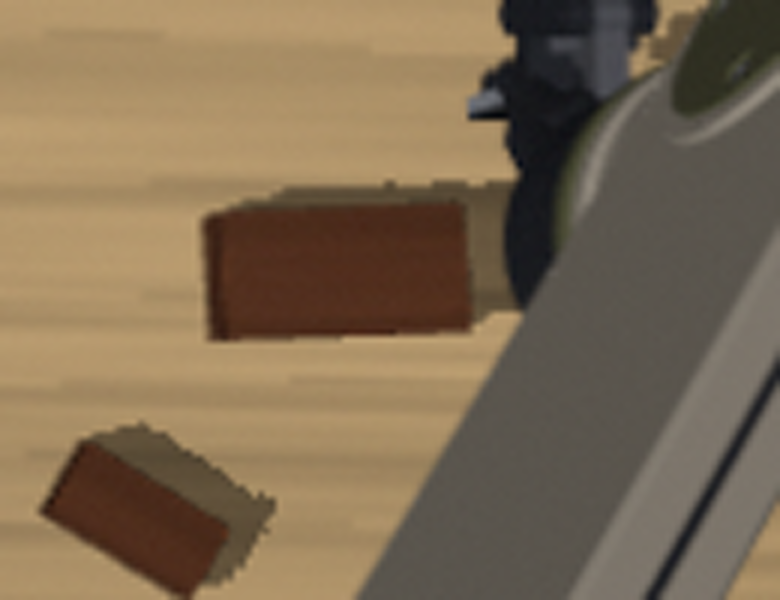

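View pics/pre_s.png

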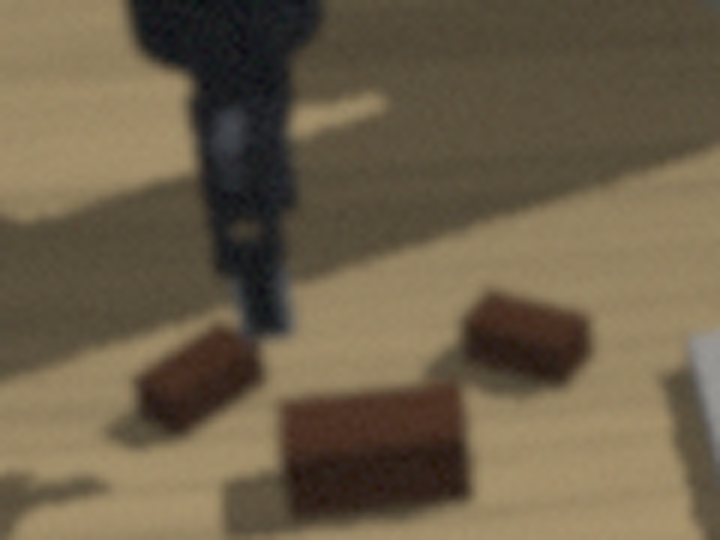

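The views show the blank undisturbed and the gripper above its rear end, with the fingertip at (485,105) in the crop where it should project. Descending.

Call:
jog_arm(
  targets=[
    [0.002,0.001,0.025,0,0,-0.006,0],
    [0.0037,0.001,0.05,0,0,-0.006,0],
    [0.0037,0.001,0.07,0,0,-0.006,0],
    [0.0037,0.001,0.085,0,0,-0.006,0],
    [0.0037,0.001,0.085,0,0,-0.006,0],
  ],
)

```text
time: 1.72
tool_pos: [495.6, -300.4, 13.6]
tcp_rot: [-179.8, -0.2, 92.2]
ft_force: [-0.7, 0.4, -0.4]
finger_gap: 85.2
```

Call:
jog_arm(
  targets=[
    [0,0,0,0,0,0,0],
    [0,0,0,0,0,0,0],
  ],
)

```text
time: 1.88
tool_pos: [499.1, -302.0, 18.4]
tcp_rot: [179.9, 0.1, 92.3]
ft_force: [0.5, -0.5, 0.9]
finger_gap: 85.2
```

```bash
python3 -c "
from go import *
go(498.5,-299.8,5,92.4)"
```

```text
at [ 499.1 -302.    18.4] [1.7991e+02 8.0000e-02 9.2290e+01] t 1.88 f [ 0.55 -0.45  0.91] gap 85.2
shift m [ 0.0023 -0.0005  0.0134] turn [ 0.0016  0.0014 -0.0019]
```

Call:
jog_arm(
  targets=[
    [0,0,0,0,0,0,0],
    [0,0,0,0,0,0,0],
    [0,0,0,0,0,0,0],
  ],
)

```text
time: 2.13
tool_pos: [499.4, -301.2, 18.1]
tcp_rot: [179.9, 0.1, 92.4]
ft_force: [-0.7, 0.2, 0.3]
finger_gap: 85.3
```

Call:
jog_arm(
  targets=[
    [0,0,0,0,0,0,0],
  ],
)

```text
time: 2.22
tool_pos: [499.1, -300.9, 17.6]
tcp_rot: [179.9, 0.0, 92.4]
ft_force: [0.7, -0.3, -0.6]
finger_gap: 85.2
```

Call:
jog_arm(
  targets=[
    [0,0,0,0,0,0,0],
  ],
)

```text
time: 2.3
tool_pos: [498.9, -300.7, 17.2]
tcp_rot: [180.0, 0.0, 92.4]
ft_force: [0.0, 0.3, -0.6]
finger_gap: 85.3
```

Call:
jog_arm(
  targets=[
    [0.0,0,0.006,0,0,0,0],
    [0,0,0.012,0,0,0,0],
    [0,0,0.012,0,0,0,0],
    [0,0,0.012,0,0,0,0],
    [0,0,0.012,0,0,0,0],
  ],
)

```text
time: 2.72
tool_pos: [498.5, -300.4, 4.4]
tcp_rot: [-180.0, -0.0, 92.4]
ft_force: [-0.2, 0.0, 0.2]
finger_gap: 85.4
```

Call:
jog_arm(
  targets=[
    [0,0,0,0,0,0,0.2],
    [0,0,0,0,0,0,0.4],
    [0,0,0,0,0,0,0.6],
    [0,0,0,0,0,0,0.8],
    [0,0,0,0,0,0,0.8],
  ],
  newtons=40,
)

```text
time: 3.13
tool_pos: [499.0, -300.8, 5.1]
tcp_rot: [180.0, 0.0, 92.4]
ft_force: [-0.7, 0.1, 0.7]
finger_gap: 41.2
```

Call:
jog_arm(
  targets=[
    [0,0,0,0,0,0,0.8],
    [0,0,0,0,0,0,0.8],
    [0,0,0,0,0,0,0.8],
    [0,0,0,0,0,0,0.8],
    [0,0,0,0,0,0,0.8],
  ],
)

```text
time: 3.55
tool_pos: [499.0, -300.8, 5.1]
tcp_rot: [180.0, 0.0, 92.4]
ft_force: [0.3, -0.0, 3.7]
finger_gap: 41.6
```

Call:
jog_arm(
  targets=[
    [0,0,-0.015,0,0,0,0.8],
    [0,0,-0.035,0,0,0,0.8],
    [0,0,-0.06,0,0,0,0.8],
    [0,0,-0.08,0,0,0,0.8],
    [0,0,-0.085,0,0,0,0.8],
  ],
)

```text
time: 3.97
tool_pos: [500.2, -301.6, 93.2]
tcp_rot: [179.8, 0.2, 92.4]
ft_force: [0.3, -0.4, -0.3]
finger_gap: 41.8
```

Call:
jog_arm(
  targets=[
    [0,0,0,0,0,0,0.8],
    [0,0,0,0,0,0,0.8],
    [0,0,0,0,0,0,0.8],
    [0,0,0,0,0,0,0.8],
    [0,0,0,0,0,0,0.8],
  ],
)

```text
time: 4.38
tool_pos: [497.8, -299.9, 88.1]
tcp_rot: [-179.9, -0.1, 92.4]
ft_force: [-0.7, -0.7, -1.3]
finger_gap: 41.6
```

```bash
python3 -c "
from fit import *
from go import *
P=fw([[-0.5,-128,92]])[0]; print(P)
go(*P,90+np.degrees(pf[2]))
T=r.snapshot('top');crop(T,'pics/lift.png',340,230,130,100,6)
S=r.snapshot('scene');crop(S,'pics/lift_s.png',120,120,120,90,6)" | tail -4
```

```text
fix [466.37453274  64.60668575] 5.591894001489123 [[0.9, -0.1], [0.9, -0.2], [-1.2, -1.0], [-1.0, 0.9], [-0.6, -0.6], [-0.5, 0.1], [2.2, -0.5]]
[478.34950064 -62.83290835  92.        ]
at [ 497.8 -299.9   88.1] [-1.7988e+02 -1.0000e-01  9.2400e+01] t 4.38 f [-0.66 -0.72 -1.31] gap 41.6
shift m [ 0.2377 -0.0095 -0.0035] turn [-0.0021 -0.0017 -0.0556]
```

View pics/lift_s.png

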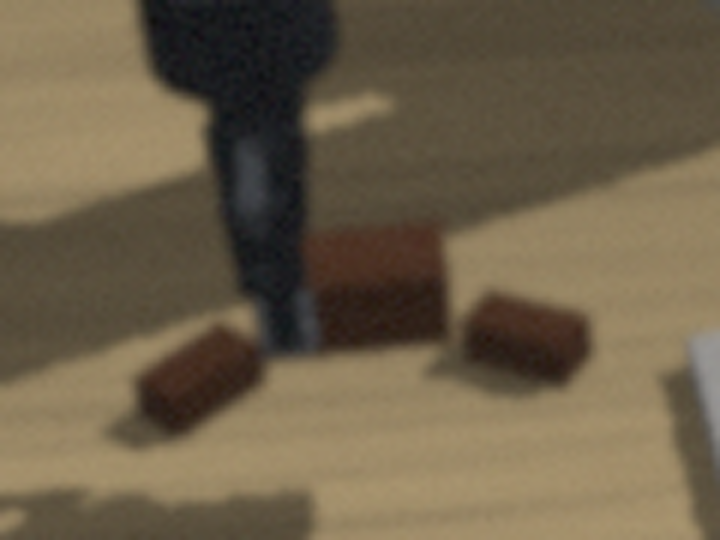

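View pics/lift.png

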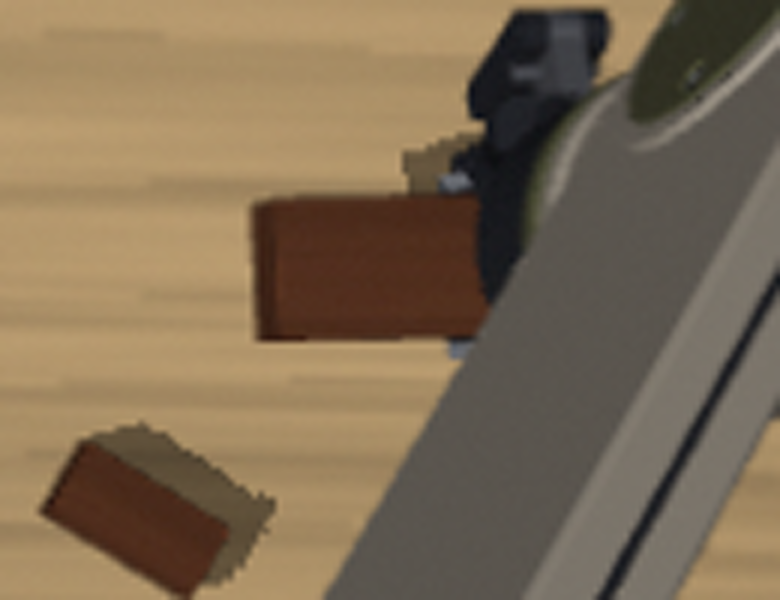

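The blank is held level at (370,285) in the scene crop and gripped at its rear. Carrying it to above the infeed.

Call:
jog_arm(
  targets=[
    [0.02,-0.001,-0.003,0,0,-0.01,0.8],
    [0.05,-0.002,-0.004,0,0,-0.02,0.8],
    [0.08,-0.003,-0.004,0,0,-0.03,0.8],
    [0.11,-0.0045,-0.004,0,0,-0.04,0.8],
    [0.14,-0.0055,-0.004,0,0,-0.0556,0.8],
  ],
)

```text
time: 4.9
tool_pos: [486.8, -159.7, 93.5]
tcp_rot: [-180.0, -0.0, 95.6]
ft_force: [1.6, 0.5, -1.9]
finger_gap: 41.6
```

Call:
jog_arm(
  targets=[
    [0.03,0.001,0,0,0,0,0.8],
    [0.055,0.001,0,0,0,0,0.8],
    [0.075,0.001,0,0,0,0,0.8],
    [0.09,0.001,0,0,0,0,0.8],
    [0.097,0.001,0,0,0,0,0.8],
  ],
)

```text
time: 5.32
tool_pos: [478.4, -62.4, 93.5]
tcp_rot: [-180.0, -0.0, 95.7]
ft_force: [-0.2, -0.2, -1.1]
finger_gap: 41.2
```

Call:
jog_arm(
  targets=[
    [0,0,0,0,0,0,0.8],
    [0,0,0,0,0,0,0.8],
    [0,0,0,0,0,0,0.8],
    [0,0,0,0,0,0,0.8],
    [0,0,0,0,0,0,0.8],
  ],
)

```text
time: 5.73
tool_pos: [478.9, -65.1, 93.8]
tcp_rot: [-180.0, 0.0, 95.5]
ft_force: [1.0, -0.3, -1.8]
finger_gap: 41.8
```

```bash
cat > chk.py <<'E'
from fit import *
from go import *
import sys
def chk(tag,y=-128,z=92,x=-0.5):
    P=fw([[x,y,z]])[0]; go(*P,90+np.degrees(pf[2]))
    s=r.sense(); p=s["tool_pos"]; R=Ro.from_euler('z',pf[2]).as_matrix()
    print("TCP in fixture",((p-[pf[0],pf[1],0])@R).round(1),"yaw rel",round(s["tcp_rot"][2]-90-np.degrees(pf[2]),2),"force fix",(s["ft_force"]@R).round(1))
    if tag:
        T=r.snapshot('top');crop(T,f'pics/{tag}.png',205,220,130,100,6)
        S=r.snapshot('scene');crop(S,f'pics/{tag}_s.png',215,110,120,95,6)
        pickle.dump((S,T),open(tag+".pkl","wb"))
E
python3 -c "
from chk import *
chk('above')" | tail -3
```

```text
at [478.9 -65.1  93.8] [-1.800e+02  1.000e-02  9.552e+01] t 5.73 f [ 1.02 -0.29 -1.83] gap 41.8
shift m [ 0.0023 -0.0004  0.0018] turn [-0.0001  0.0001 -0.0012]
TCP in fixture [-1.000e-01 -1.303e+02  9.380e+01] yaw rel -0.07 force fix [ 1.  -0.4 -1.8]
```

View pics/above.png

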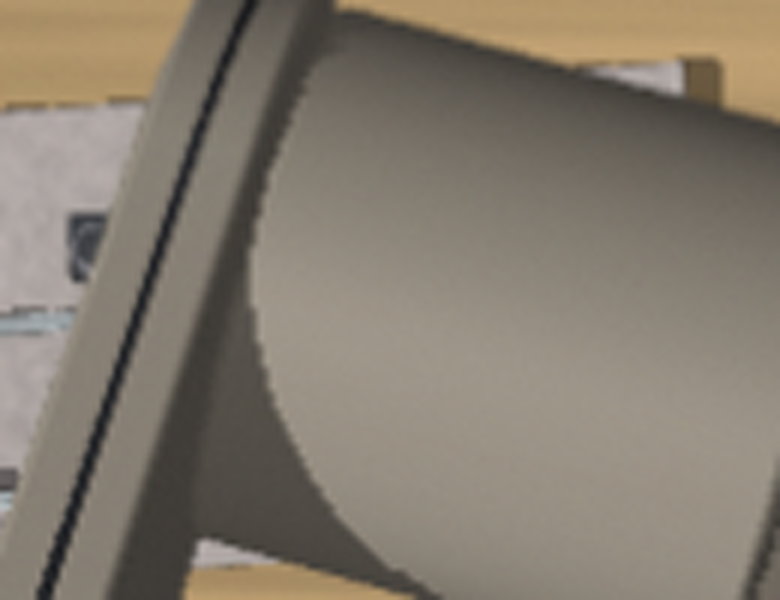

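View pics/above_s.png

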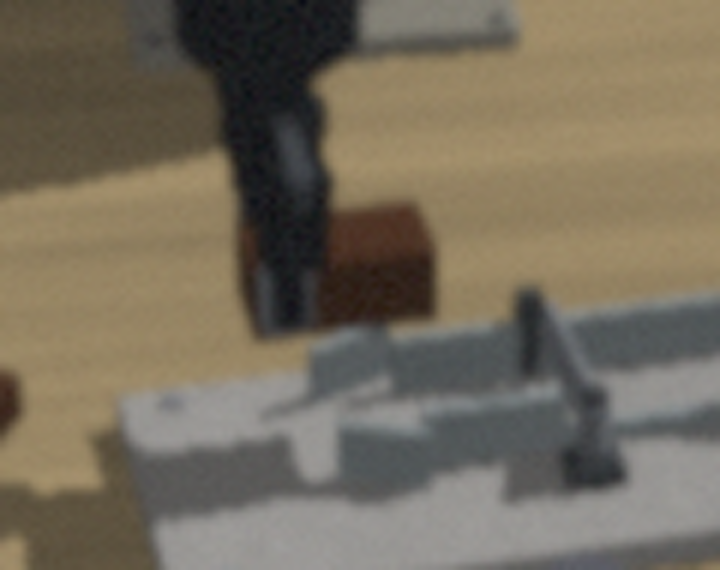

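The top view is hidden by the arm. In the scene crop the blank hangs level at (340,270), above and in line with the guides. Lowering in steps while watching the force.

Call:
jog_arm(
  targets=[
    [0.0005,0,0.015,0,0,0,0.8],
    [0.001,0,0.03,0,0,0,0.8],
    [0.001,0,0.038,0,0,0,0.8],
    [0.001,0,0.038,0,0,0,0.8],
    [0.001,0,0.038,0,0,0,0.8],
  ],
)

```text
time: 6.25
tool_pos: [478.3, -63.3, 55.5]
tcp_rot: [-179.9, -0.0, 95.6]
ft_force: [-0.7, 1.0, -0.8]
finger_gap: 41.8
```

Call:
jog_arm(
  targets=[
    [0,0,0,0,0,0,0.8],
    [0,0,0,0,0,0,0.8],
    [0,0,0,0,0,0,0.8],
    [0,0,0,0,0,0,0.8],
  ],
)

```text
time: 6.58
tool_pos: [479.3, -63.4, 56.5]
tcp_rot: [179.9, 0.0, 95.6]
ft_force: [-0.0, 0.0, -1.0]
finger_gap: 41.1
```

```bash
python3 -c "
from chk import *
chk('low1',z=26)" | tail -3
```

```text
at [479.3 -63.4  56.5] [1.7993e+02 2.0000e-02 9.5590e+01] t 6.58 f [-0.05  0.02 -0.98] gap 41.1
shift m [ 0.0007 -0.0009  0.0305] turn [0.0012 0.0004 0.    ]
TCP in fixture [   0.4 -128.7   56.5] yaw rel 0.0 force fix [-0.  0. -1.]
```

View pics/low1_s.png

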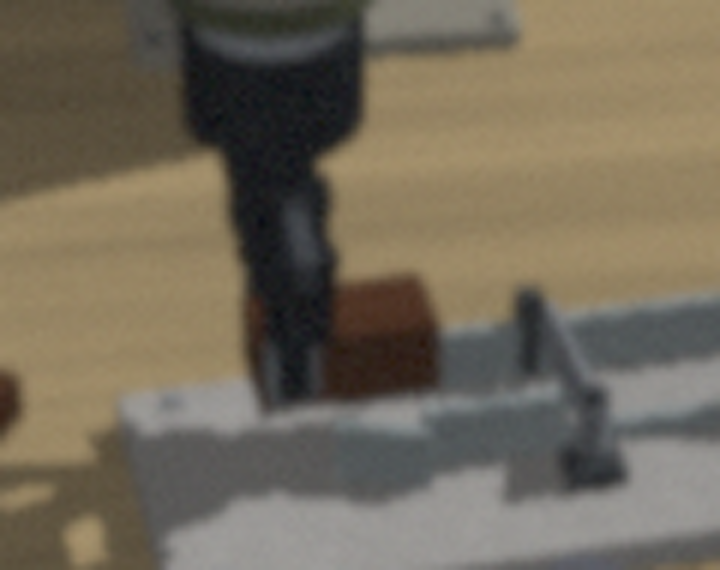

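Call:
jog_arm(
  targets=[
    [0,-0.0008,0.003,0,0,0,0.8],
    [0,-0.0008,0.008,0,0,0,0.8],
    [0,-0.0008,0.013,0,0,0,0.8],
    [0,-0.0008,0.018,0,0,0,0.8],
    [0,-0.0008,0.018,0,0,0,0.8],
  ],
)

```text
time: 7.1
tool_pos: [476.8, -63.1, 36.1]
tcp_rot: [-179.9, -0.0, 95.6]
ft_force: [-0.1, 0.4, -2.4]
finger_gap: 41.1
```

Call:
jog_arm(
  targets=[
    [0,0,0,0,0,0,0.8],
    [0,0,0,0,0,0,0.8],
    [0,0,0,0,0,0,0.8],
    [0,0,0,0,0,0,0.8],
  ],
)

```text
time: 7.43
tool_pos: [478.2, -63.4, 38.1]
tcp_rot: [180.0, 0.0, 95.6]
ft_force: [0.3, -0.0, -1.0]
finger_gap: 41.4
```

```bash
python3 -c "
from chk import *
chk('low2',z=24)" | tail -3
```

```text
at [478.2 -63.4  38.1] [1.7997e+02 1.0000e-02 9.5590e+01] t 7.43 f [ 0.34 -0.03 -1.02] gap 41.4
shift m [0.0006 0.0002 0.0141] turn [ 0.0005  0.0002 -0.    ]
TCP in fixture [  -0.7 -128.6   38.1] yaw rel -0.0 force fix [ 0.3 -0.1 -1. ]
```

View pics/low2_s.png

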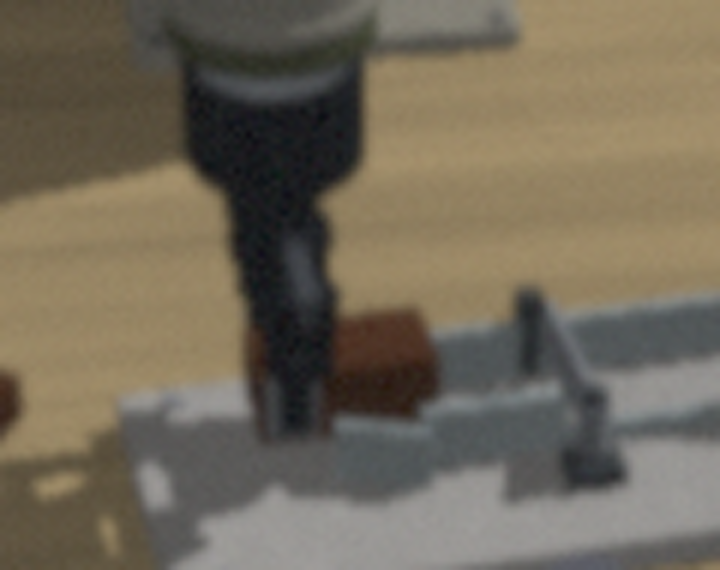

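The blank's nose is now between the walls with its underside at about z=33, and there is no side force. Lowering the last 14 mm.

Call:
jog_arm(
  targets=[
    [0,0,0.004,0,0,0,0.8],
    [0,0,0.008,0,0,0,0.8],
    [0,0,0.012,0,0,0,0.8],
    [0,0,0.014,0,0,0,0.8],
    [0,0,0.014,0,0,0,0.8],
  ],
)

```text
time: 7.95
tool_pos: [477.8, -63.3, 23.4]
tcp_rot: [-180.0, -0.0, 95.6]
ft_force: [-0.2, -0.6, -1.0]
finger_gap: 41.4
```

Call:
jog_arm(
  targets=[
    [0,0,0,0,0,0,0.8],
    [0,0,0,0,0,0,0.8],
    [0,0,0,0,0,0,0.8],
    [0,0,0,0,0,0,0.8],
  ],
)

```text
time: 8.28
tool_pos: [477.9, -63.4, 23.7]
tcp_rot: [-180.0, 0.0, 95.6]
ft_force: [0.5, -0.7, -1.2]
finger_gap: 41.0
```

```bash
python3 -c "
from chk import *
chk('low3',z=23)" | tail -3
```

```text
at [477.9 -63.4  23.7] [-179.99    0.     95.59] t 8.28 f [ 0.52 -0.7  -1.2 ] gap 41.0
shift m [0.0005 0.0005 0.0007] turn [-0.0001  0.      0.0001]
TCP in fixture [  -1.  -128.5   23.7] yaw rel 0.0 force fix [ 0.4 -0.7 -1.2]
```

View pics/low3_s.png

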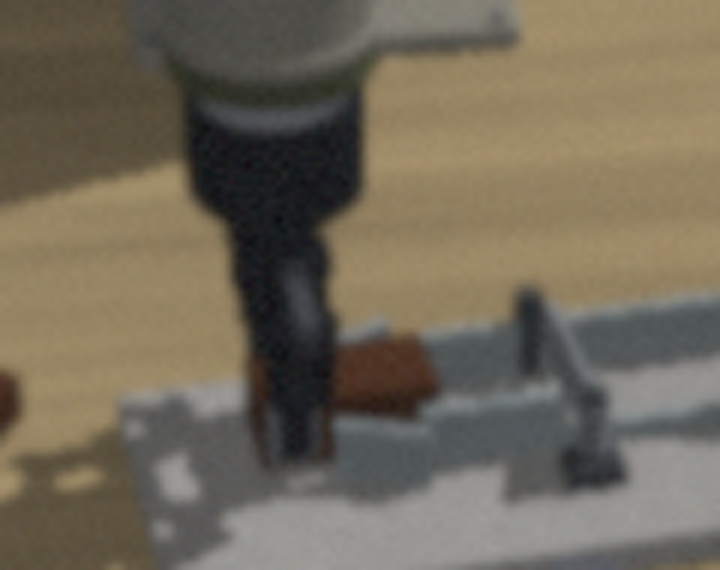

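Call:
jog_arm(
  targets=[
    [0,0,0.001,0,0,0,0.8],
    [0,0,0.001,0,0,0,0.8],
    [0,0,0.001,0,0,0,0.8],
    [0,0,0.001,0,0,0,0.3],
    [0,0,0.001,0,0,0,0.2],
  ],
)

```text
time: 8.8
tool_pos: [478.0, -63.4, 22.8]
tcp_rot: [180.0, 0.0, 95.6]
ft_force: [-0.8, -0.0, 0.1]
finger_gap: 64.4
```

Call:
jog_arm(
  targets=[
    [0,0,0,0,0,0,0.2],
    [0,0,0,0,0,0,0.2],
    [0,0,0,0,0,0,0.2],
    [0,0,0,0,0,0,0.2],
    [0,0,0,0,0,0,0.2],
  ],
)

```text
time: 9.22
tool_pos: [477.9, -63.4, 22.8]
tcp_rot: [-180.0, -0.0, 95.6]
ft_force: [-0.3, -0.0, -0.4]
finger_gap: 68.2
```

Call:
jog_arm(
  targets=[
    [0,0,-0.015,0,0,0,0.2],
    [0,0,-0.035,0,0,0,0.2],
    [0,0,-0.06,0,0,0,0.2],
    [0,0,-0.075,0,0,0,0.2],
    [0,0,-0.075,0,0,0,0.2],
  ],
)

```text
time: 9.63
tool_pos: [480.7, -64.0, 101.9]
tcp_rot: [179.6, 0.1, 95.6]
ft_force: [0.3, -0.8, 0.7]
finger_gap: 68.1
```

Call:
jog_arm(
  targets=[
    [-0.02,0,0,0,0,0,0.6],
    [-0.035,0,0,0,0,0,1],
    [-0.05,0,0,0,0,0,1],
    [-0.06,0,0,0,0,0,1],
    [-0.06,0,0,0,0,0,1],
  ],
)

```text
time: 10.05
tool_pos: [483.6, -124.5, 97.2]
tcp_rot: [-180.0, 0.0, 95.5]
ft_force: [0.5, 1.1, -0.0]
finger_gap: 7.4
```

Call:
jog_arm(
  targets=[
    [0,0,0,0,0,0,1],
    [0,0,0,0,0,0,1],
    [0,0,0,0,0,0,1],
    [0,0,0,0,0,0,1],
    [0,0,0,0,0,0,1],
  ],
)

```text
time: 10.47
tool_pos: [483.8, -122.6, 97.8]
tcp_rot: [180.0, -0.0, 95.6]
ft_force: [-0.7, -0.1, 0.6]
finger_gap: -0.4
```

```bash
python3 -c "
from chk import *
chk('rel',y=-165,z=30)" | tail -3
```

```text
at [ 483.8 -122.6   97.8] [180.    -0.    95.63] t 10.47 f [-0.65 -0.08  0.61] gap -0.4
shift m [0.023  0.0004 0.0678] turn [ 0.     -0.      0.0007]
TCP in fixture [  -0.9 -188.    97.8] yaw rel 0.04 force fix [-0.7 -0.   0.6]
```

View pics/rel_s.png

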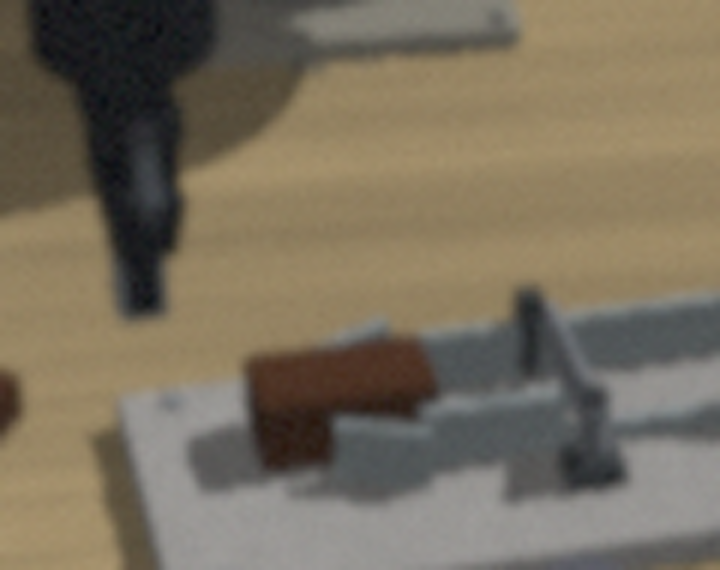

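View pics/rel.png

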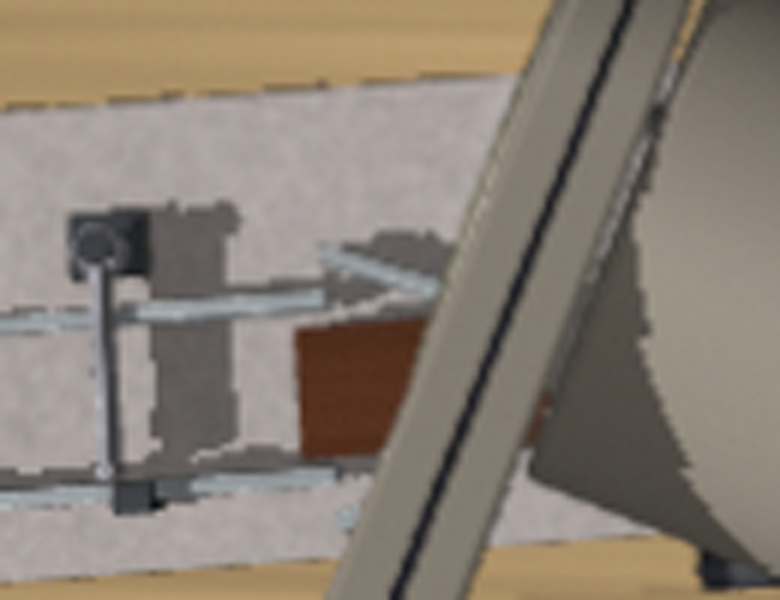

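The blank lies flat and straight on the infeed at about (340,400) in the scene crop, let go, nose between the walls. The fingers are shut. Lowering behind it now.

Call:
jog_arm(
  targets=[
    [0.01,0.0003,0.01,0,0,0,1],
    [0.017,0.0003,0.025,0,0,0,1],
    [0.017,0.0003,0.045,0,0,0,1],
    [0.017,0.0003,0.06,0,0,0,1],
    [0.017,0.0003,0.068,0,0,0,1],
  ],
)

```text
time: 10.98
tool_pos: [480.7, -104.7, 27.0]
tcp_rot: [-179.8, -0.1, 95.6]
ft_force: [-0.9, -0.1, -0.0]
finger_gap: -0.1
```

Call:
jog_arm(
  targets=[
    [0,0,0,0,0,0,1],
    [0,0,0,0,0,0,1],
    [0,0,0,0,0,0,1],
    [0,0,0,0,0,0,1],
    [0,0,0,0,0,0,1],
  ],
)

```text
time: 11.4
tool_pos: [483.4, -106.4, 30.9]
tcp_rot: [179.9, 0.0, 95.6]
ft_force: [0.1, 0.5, -0.2]
finger_gap: 0.0
```

```bash
python3 -c "
from chk import *
chk('beh',y=-165,z=28)" | tail -3
```

```text
at [ 483.4 -106.4   30.9] [1.7989e+02 5.0000e-02 9.5580e+01] t 11.4 f [ 0.13  0.53 -0.24] gap 0.0
shift m [ 0.0069 -0.0008  0.0029] turn [ 0.0019  0.0008 -0.0001]
TCP in fixture [   0.3 -171.9   30.9] yaw rel -0.01 force fix [ 0.2  0.5 -0.2]
```

View pics/beh_s.png

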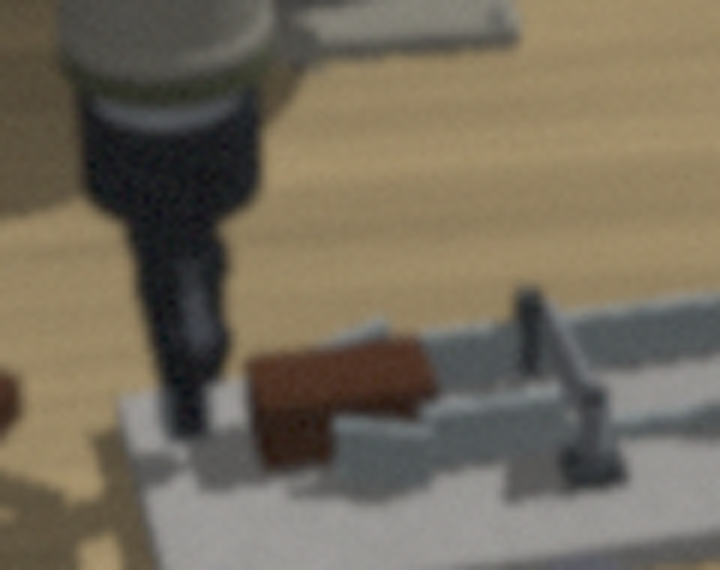

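Call:
jog_arm(
  targets=[
    [0.005,0,0,0,0,0,1],
    [0.01,0,0,0,0,0,1],
    [0.015,0,0,0,0,0,1],
    [0.02,0,0,0,0,0,1],
    [0.025,0,0,0,0,0,1],
  ],
)

```text
time: 11.92
tool_pos: [480.0, -80.6, 29.8]
tcp_rot: [180.0, 0.0, 95.6]
ft_force: [0.4, -0.9, -0.6]
finger_gap: -0.0
```

Call:
jog_arm(
  targets=[
    [0.005,0,0,0,0,0,1],
    [0.01,0,0,0,0,0,1],
    [0.015,0,0,0,0,0,1],
    [0.02,0,0,0,0,0,1],
    [0.025,0,0,0,0,0,1],
  ],
)

```text
time: 12.33
tool_pos: [477.5, -55.8, 29.8]
tcp_rot: [-180.0, -0.0, 95.6]
ft_force: [-0.4, 0.2, 0.4]
finger_gap: -0.0
```

```bash
python3 -c "
from chk import *
chk('p1',y=-60,z=29)" | tail -3
```

```text
at [477.5 -55.8  29.8] [-180.     -0.     95.59] t 12.33 f [-0.39  0.22  0.45] gap -0.0
shift m [0.061  0.0001 0.0008] turn [-0.     -0.0001  0.    ]
TCP in fixture [  -0.6 -121.    29.8] yaw rel 0.0 force fix [-0.4  0.3  0.4]
```

View pics/p1_s.png

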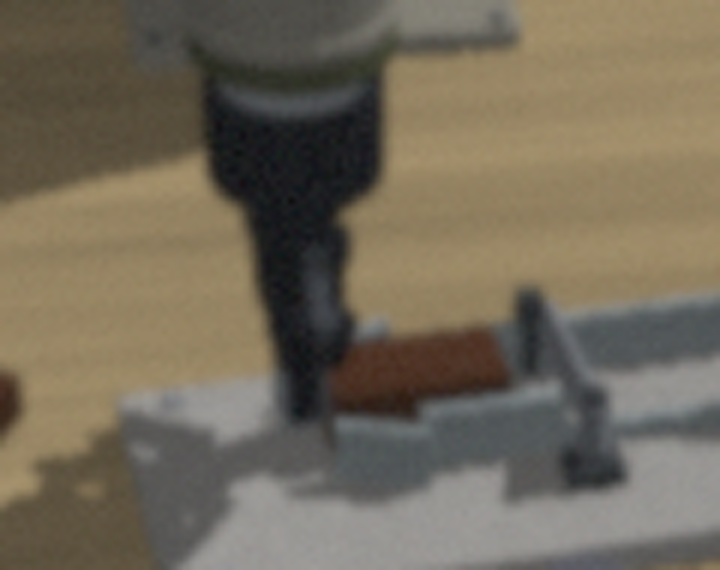

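The blank is sliding straight, with its front at about (510,380), roughly 30 mm before the flap. Continuing through the flap.

Call:
jog_arm(
  targets=[
    [0.005,0,0,0,0,0,1],
    [0.01,0,0,0,0,0,1],
    [0.015,0,0,0,0,0,1],
    [0.02,0,0,0,0,0,1],
    [0.025,0,0,0,0,0,1],
  ],
)

```text
time: 12.85
tool_pos: [475.1, -31.0, 29.9]
tcp_rot: [180.0, 0.0, 95.6]
ft_force: [0.2, -0.9, -0.4]
finger_gap: -0.1
```

Call:
jog_arm(
  targets=[
    [0.004,0,0,0,0,0,1],
    [0.008,0,0,0,0,0,1],
    [0.012,0,0,0,0,0,1],
    [0.016,0,0,0,0,0,1],
    [0.02,0,0,0,0,0,1],
  ],
)

```text
time: 13.27
tool_pos: [473.2, -12.1, 29.9]
tcp_rot: [-180.0, 0.1, 95.6]
ft_force: [-1.0, -8.1, 0.6]
finger_gap: -0.2
```

Call:
jog_arm(
  targets=[
    [0.004,0,0,0,0,0,1],
    [0.008,0,0,0,0,0,1],
    [0.012,0,0,0,0,0,1],
    [0.016,0,0,0,0,0,1],
    [0.02,0,0,0,0,0,1],
  ],
)

```text
time: 13.68
tool_pos: [471.1, 7.7, 29.8]
tcp_rot: [-180.0, 0.1, 95.6]
ft_force: [-0.6, -7.5, 1.2]
finger_gap: 0.1
```

```bash
python3 -c "
from chk import *
chk('p2',y=-40,z=29)" | tail -3
```

```text
at [471.1   7.7  29.8] [-1.7998e+02  9.0000e-02  9.5590e+01] t 13.68 f [-0.57 -7.51  1.21] gap 0.1
shift m [0.0171 0.0003 0.0008] turn [-0.0004  0.0015 -0.0001]
TCP in fixture [ -0.8 -57.1  29.8] yaw rel -0.0 force fix [-1.3 -7.4  1.2]
```

View pics/p2_s.png

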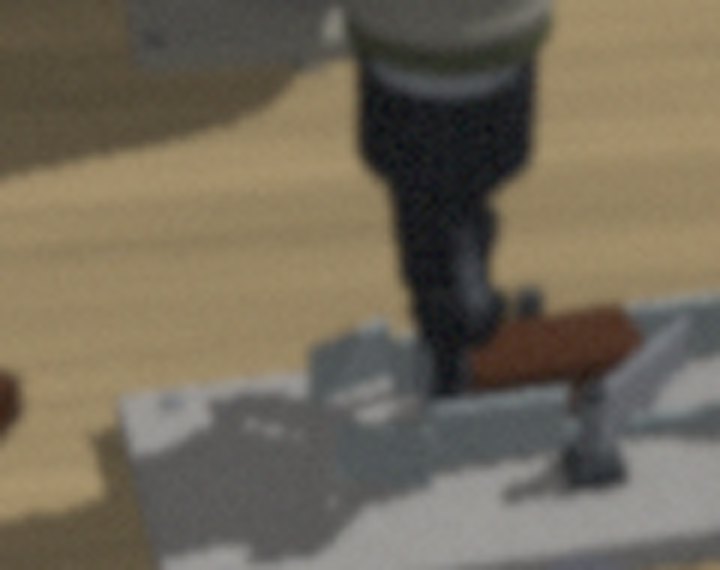

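View pics/p2.png

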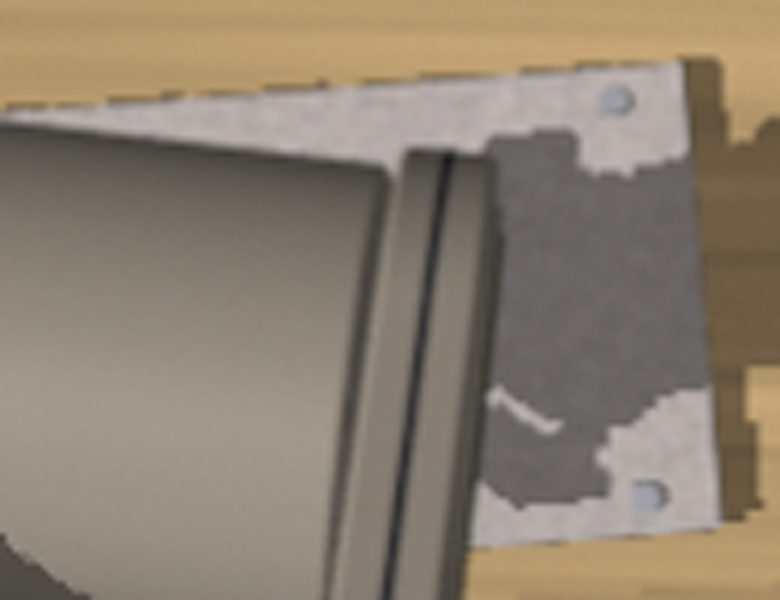

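The flap is swung well open at (650,370) and the blank passes under 7.5 N. Carrying on.

Call:
jog_arm(
  targets=[
    [0.004,0,0,0,0,0,1],
    [0.008,0,0,0,0,0,1],
    [0.012,0,0,0,0,0,1],
    [0.016,0,0,0,0,0,1],
    [0.02,0,0,0,0,0,1],
  ],
)

```text
time: 14.2
tool_pos: [469.3, 27.8, 29.9]
tcp_rot: [-180.0, 0.1, 95.6]
ft_force: [-0.4, -5.8, 1.1]
finger_gap: 0.1
```

Call:
jog_arm(
  targets=[
    [0.005,0,0,0,0,0,1],
    [0.01,0,0,0,0,0,1],
    [0.015,0,0,0,0,0,1],
    [0.02,0,0,0,0,0,1],
    [0.025,0,0,0,0,0,1],
  ],
)

```text
time: 14.62
tool_pos: [466.7, 53.0, 29.8]
tcp_rot: [-180.0, 0.0, 95.6]
ft_force: [-1.1, -4.8, 0.9]
finger_gap: 0.0
```

```bash
python3 -c "
from chk import *
chk('p3',y=40,z=29)
S=r.snapshot('scene');crop(S,'pics/p3_s.png',255,110,170,100,4)" | tail -3
```

```text
at [466.7  53.   29.8] [-1.7998e+02  3.0000e-02  9.5580e+01] t 14.62 f [-1.08 -4.81  0.91] gap 0.0
shift m [0.0516 0.0003 0.0007] turn [-0.0004  0.0006 -0.0002]
TCP in fixture [ -0.8 -11.6  29.8] yaw rel -0.01 force fix [-1.5 -4.7  0.9]
```

View pics/p3_s.png

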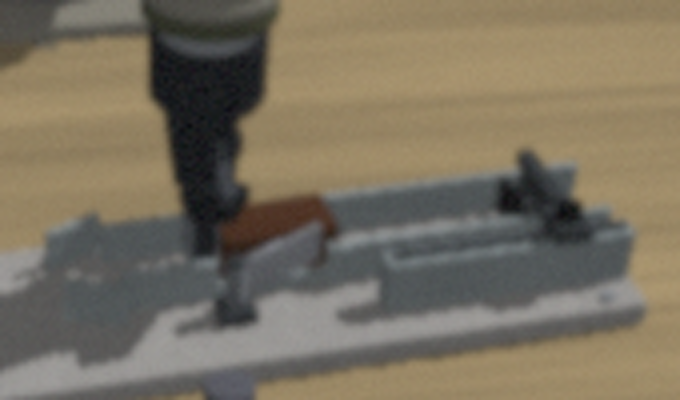

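The flap lies alongside the blank at about (280,255), and the blank is straight. Continuing to TCP y≈85.

Call:
jog_arm(
  targets=[
    [0.005,0,0,0,0,0,1],
    [0.01,0,0,0,0,0,1],
    [0.015,0,0,0,0,0,1],
    [0.02,0,0,0,0,0,1],
    [0.025,0,0,0,0,0,1],
  ],
)

```text
time: 15.18
tool_pos: [464.1, 78.4, 29.7]
tcp_rot: [-180.0, 0.0, 95.6]
ft_force: [-2.5, -5.0, 2.1]
finger_gap: -0.4
```

Call:
jog_arm(
  targets=[
    [0.005,0,0,0,0,0,1],
    [0.01,0,0,0,0,0,1],
    [0.015,0,0,0,0,0,1],
    [0.02,0,0,0,0,0,1],
    [0.025,0,0,0,0,0,1],
  ],
)

```text
time: 15.6
tool_pos: [461.7, 103.4, 29.6]
tcp_rot: [-180.0, -0.0, 95.6]
ft_force: [-2.0, -3.8, -0.7]
finger_gap: 0.1
```

Call:
jog_arm(
  targets=[
    [0.005,0,0,0,0,0,1],
    [0.01,0,0,0,0,0,1],
    [0.015,0,0,0,0,0,1],
    [0.02,0,0,0,0,0,1],
    [0.025,0,0,0,0,0,1],
  ],
)

```text
time: 16.02
tool_pos: [459.3, 128.3, 29.7]
tcp_rot: [-180.0, -0.0, 95.6]
ft_force: [-2.1, -3.1, 0.0]
finger_gap: 0.5
```

```bash
python3 -c "
from chk import *
chk('p4',y=90,z=29)
S=r.snapshot('scene');crop(S,'pics/p4_s.png',275,110,150,100,5)" | tail -3
```

```text
at [459.3 128.3  29.7] [-179.98   -0.     95.59] t 16.02 f [-2.14 -3.12  0.  ] gap 0.5
shift m [0.0259 0.0003 0.0007] turn [-0.0004 -0.0001 -0.    ]
TCP in fixture [-0.8 64.1 29.7] yaw rel -0.0 force fix [-2.4 -2.9  0. ]
```

View pics/p4_s.png

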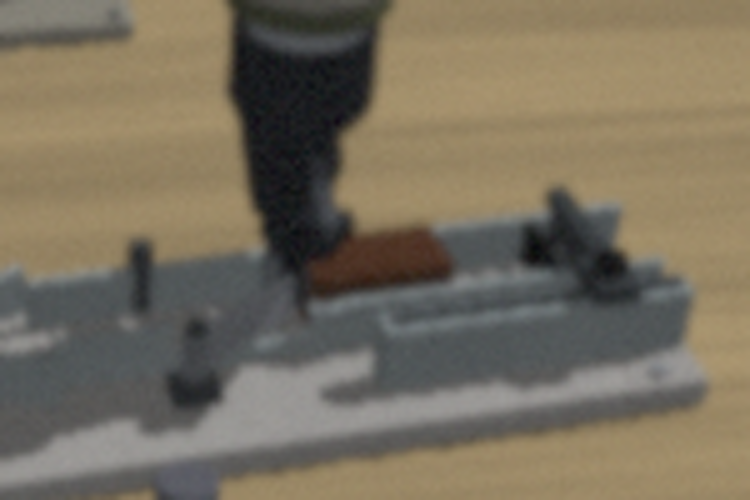

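The front of the blank is at (450,265) with the buffer ahead at (535,240). The flap now rests on the fingers. Slowing down.

Call:
jog_arm(
  targets=[
    [0.004,0,0,0,0,0,1],
    [0.008,0,0,0,0,0,1],
    [0.012,0,0,0,0,0,1],
    [0.016,0,0,0,0,0,1],
    [0.02,0,0,0,0,0,1],
  ],
)

```text
time: 16.58
tool_pos: [458.3, 148.2, 30.2]
tcp_rot: [179.9, -0.0, 95.6]
ft_force: [-0.5, -0.1, 2.1]
finger_gap: 0.2
```

Call:
jog_arm(
  targets=[
    [0.002,0,0,0,0,0,1],
    [0.004,0,0,0,0,0,1],
    [0.006,0,0,0,0,0,1],
    [0.008,0,0,0,0,0,1],
    [0.01,0,0,0,0,0,1],
  ],
)

```text
time: 17.0
tool_pos: [456.7, 157.7, 29.9]
tcp_rot: [180.0, 0.0, 95.6]
ft_force: [-0.8, -1.1, 0.2]
finger_gap: 0.0
```

```bash
python3 -c "
from chk import *
chk('p5',y=110,z=29)
S=r.snapshot('scene');crop(S,'pics/p5_s.png',275,110,150,100,5)" | tail -3
```

```text
at [456.7 157.7  29.9] [179.99   0.    95.59] t 17.0 f [-0.81 -1.12  0.24] gap 0.0
shift m [0.0164 0.0001 0.0009] turn [ 0.0001  0.     -0.0001]
TCP in fixture [-0.6 93.6 29.9] yaw rel -0.01 force fix [-0.9 -1.   0.2]
```

View pics/p5_s.png

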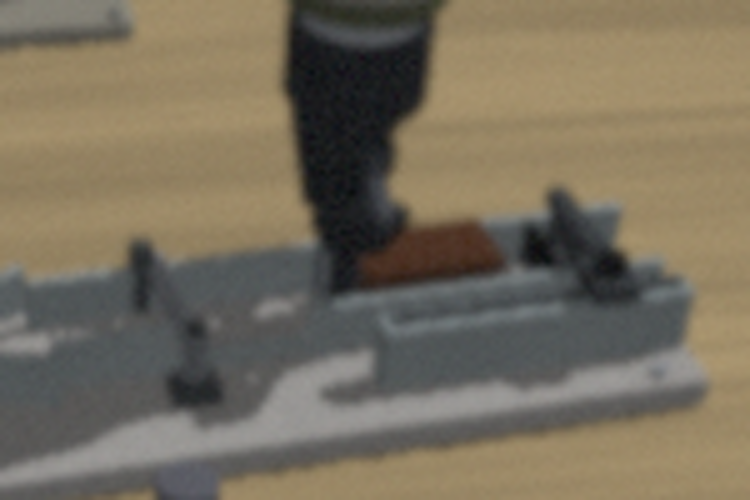

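The flap has shut behind at (175,300), and the gap to the buffer is about 15 mm. Creeping forward.

Call:
jog_arm(
  targets=[
    [0.0015,0,0,0,0,0,1],
    [0.003,0,0,0,0,0,1],
    [0.0045,0,0,0,0,0,1],
    [0.006,0,0,0,0,0,1],
    [0.0075,0,0,0,0,0,1],
  ],
)

```text
time: 17.57
tool_pos: [455.8, 165.2, 29.7]
tcp_rot: [-180.0, 0.0, 95.6]
ft_force: [-0.3, -0.4, -0.7]
finger_gap: 0.1
```

Call:
jog_arm(
  targets=[
    [0.0005,0,0,0,0,0,1],
    [0.001,0,0,0,0,0,1],
    [0.0015,0,0,0,0,0,1],
    [0.002,0,0,0,0,0,1],
  ],
)

```text
time: 17.9
tool_pos: [455.7, 167.1, 29.8]
tcp_rot: [180.0, 0.0, 95.6]
ft_force: [0.5, -1.0, 0.7]
finger_gap: -0.1
```

Call:
jog_arm(
  targets=[
    [0.0005,0,0,0,0,0,1],
    [0.001,0,0,0,0,0,1],
    [0.0015,0,0,0,0,0,1],
    [0.002,0,0,0,0,0,1],
  ],
)

```text
time: 18.23
tool_pos: [455.5, 169.1, 29.8]
tcp_rot: [180.0, -0.0, 95.6]
ft_force: [0.4, -0.3, -0.6]
finger_gap: -0.1
```

```bash
python3 -c "
from chk import *
chk('p6',y=110,z=29)
S=r.snapshot('scene');crop(S,'pics/p6_s.png',325,125,90,60,8)" | tail -3
```

```text
at [455.5 169.1  29.8] [180.    -0.    95.59] t 18.23 f [ 0.41 -0.31 -0.59] gap -0.1
shift m [0.005  0.0001 0.0008] turn [ 0.     -0.     -0.0001]
TCP in fixture [ -0.6 105.   29.8] yaw rel -0.01 force fix [ 0.4 -0.3 -0.6]
```

View pics/p6_s.png

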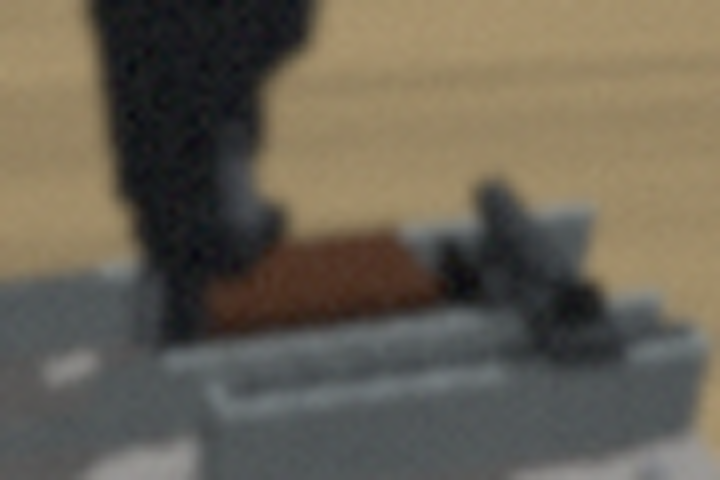

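Call:
jog_arm(
  targets=[
    [0.0005,0,0,0,0,0,1],
    [0.001,0,0,0,0,0,1],
    [0.0015,0,0,0,0,0,1],
    [0.002,0,0,0,0,0,1],
  ],
)

```text
time: 18.72
tool_pos: [455.4, 171.1, 29.9]
tcp_rot: [180.0, 0.0, 95.6]
ft_force: [-0.3, -1.2, 0.2]
finger_gap: -0.1
```

Call:
jog_arm(
  targets=[
    [0.0005,0,0,0,0,0,1],
    [0.001,0,0,0,0,0,1],
    [0.0015,0,0,0,0,0,1],
  ],
)

```text
time: 18.97
tool_pos: [455.2, 172.6, 29.8]
tcp_rot: [180.0, 0.0, 95.6]
ft_force: [-0.0, -1.0, 0.8]
finger_gap: -0.0
```

Call:
jog_arm(
  targets=[
    [0.0005,0,0,0,0,0,1],
    [0.001,0,0,0,0,0,1],
    [0.0015,0,0,0,0,0,1],
  ],
)

```text
time: 19.22
tool_pos: [455.0, 174.1, 29.8]
tcp_rot: [180.0, 0.0, 95.6]
ft_force: [-1.6, -0.5, 0.7]
finger_gap: 0.3
```

Call:
jog_arm(
  targets=[
    [0,0,0,0,0,0,1],
  ],
)

```text
time: 19.3
tool_pos: [455.0, 174.1, 29.8]
tcp_rot: [180.0, -0.0, 95.6]
ft_force: [0.5, 0.1, -0.5]
finger_gap: 0.0
```

No contact yet, at TCP y≈110. Continuing in 1.5 mm steps.

Call:
jog_arm(
  targets=[
    [0.0005,0,0,0,0,0,1],
    [0.001,0,0,0,0,0,1],
    [0.0015,0,0,0,0,0,1],
  ],
)

```text
time: 19.55
tool_pos: [454.9, 175.5, 29.8]
tcp_rot: [-180.0, 0.0, 95.6]
ft_force: [-0.2, -2.2, 1.3]
finger_gap: -0.1
```

Call:
jog_arm(
  targets=[
    [0.0005,0,0,0,0,0,1],
    [0.001,0,0,0,0,0,1],
    [0.001,0,0,0,0,0,1],
  ],
)

```text
time: 19.8
tool_pos: [454.8, 176.6, 29.8]
tcp_rot: [180.0, -0.0, 95.6]
ft_force: [0.3, 0.4, 0.8]
finger_gap: -0.0
```

Call:
jog_arm(
  targets=[
    [0.0005,0,0,0,0,0,1],
    [0.001,0,0,0,0,0,1],
    [0.001,0,0,0,0,0,1],
  ],
)

```text
time: 20.05
tool_pos: [454.6, 177.6, 29.8]
tcp_rot: [-180.0, -0.0, 95.6]
ft_force: [0.7, -0.7, -0.0]
finger_gap: 0.0
```

Call:
jog_arm(
  targets=[
    [0.0005,0,0,0,0,0,1],
    [0.001,0,0,0,0,0,1],
    [0.001,0,0,0,0,0,1],
  ],
)

```text
time: 20.3
tool_pos: [454.6, 178.6, 29.8]
tcp_rot: [-180.0, -0.0, 95.6]
ft_force: [-0.6, 0.4, 0.6]
finger_gap: 0.1
```

```bash
python3 -c "
from chk import *
chk('p7',y=115,z=29)
S=r.snapshot('scene');crop(S,'pics/p7_s.png',325,125,90,60,8)" | tail -3
```

```text
at [454.6 178.6  29.8] [-1.800e+02 -1.000e-02  9.559e+01] t 20.3 f [-0.62  0.41  0.62] gap 0.1
shift m [0.0004 0.0001 0.0008] turn [-0.     -0.0001  0.    ]
TCP in fixture [ -0.6 114.6  29.8] yaw rel 0.0 force fix [-0.6  0.5  0.6]
```

View pics/p7_s.png

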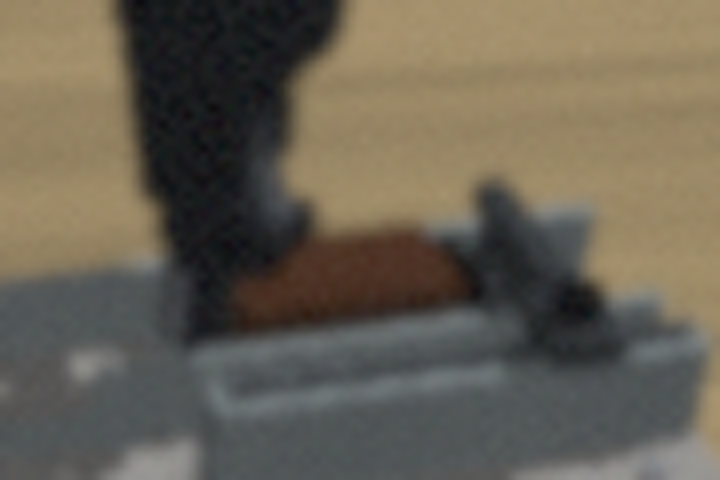

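The blank's front now nearly touches the buffer, at about (465,260). Continuing in 1 mm steps.

Call:
jog_arm(
  targets=[
    [0.0005,0,0,0,0,0,1],
    [0.001,0,0,0,0,0,1],
    [0.001,0,0,0,0,0,1],
  ],
)

```text
time: 20.7
tool_pos: [454.5, 179.5, 29.8]
tcp_rot: [-180.0, -0.0, 95.6]
ft_force: [-0.2, 0.2, -0.3]
finger_gap: 0.1
```

Call:
jog_arm(
  targets=[
    [0.0005,0,0,0,0,0,1],
    [0.001,0,0,0,0,0,1],
    [0.001,0,0,0,0,0,1],
  ],
)

```text
time: 20.95
tool_pos: [454.3, 180.6, 29.8]
tcp_rot: [-180.0, -0.0, 95.6]
ft_force: [0.0, -0.6, -0.3]
finger_gap: 0.1
```

Call:
jog_arm(
  targets=[
    [0.0005,0,0,0,0,0,1],
    [0.001,0,0,0,0,0,1],
    [0.001,0,0,0,0,0,1],
  ],
)

```text
time: 21.2
tool_pos: [454.3, 181.6, 29.8]
tcp_rot: [-180.0, -0.0, 95.6]
ft_force: [0.7, 0.1, -0.1]
finger_gap: 0.0
```

Call:
jog_arm(
  targets=[
    [0.0005,0,0,0,0,0,1],
    [0.001,0,0,0,0,0,1],
    [0.001,0,0,0,0,0,1],
  ],
)

```text
time: 21.45
tool_pos: [454.2, 182.6, 29.8]
tcp_rot: [180.0, -0.0, 95.6]
ft_force: [0.1, 0.0, -0.4]
finger_gap: 0.3
```

Call:
jog_arm(
  targets=[
    [0.0005,0,0,0,0,0,1],
    [0.001,0,0,0,0,0,1],
    [0.001,0,0,0,0,0,1],
  ],
)

```text
time: 21.7
tool_pos: [454.1, 183.5, 29.8]
tcp_rot: [180.0, 0.0, 95.6]
ft_force: [0.4, -0.6, -0.3]
finger_gap: 0.2
```

Call:
jog_arm(
  targets=[
    [0.0005,0,0,0,0,0,1],
    [0.001,0,0,0,0,0,1],
    [0.001,0,0,0,0,0,1],
  ],
)

```text
time: 21.95
tool_pos: [454.0, 184.1, 29.8]
tcp_rot: [-180.0, 0.0, 95.6]
ft_force: [-0.6, -5.1, 2.2]
finger_gap: 0.0
```

Contact at about 5 N. Half a millimetre more, then hold.

Call:
jog_arm(
  targets=[
    [0.0003,0,0,0,0,0,1],
    [0.0005,0,0,0,0,0,1],
    [0.0005,0,0,0,0,0,1],
  ],
)

```text
time: 22.2
tool_pos: [454.0, 184.4, 29.8]
tcp_rot: [-180.0, 0.1, 95.6]
ft_force: [0.6, -5.7, 0.6]
finger_gap: 0.3
```

Call:
jog_arm(
  targets=[
    [0.0004,0,0,0,0,0,1],
    [0.0008,0,0,0,0,0,1],
    [0.0008,0,0,0,0,0,1],
  ],
)

```text
time: 22.45
tool_pos: [454.0, 184.8, 29.8]
tcp_rot: [-180.0, 0.1, 95.6]
ft_force: [0.1, -8.5, 1.7]
finger_gap: 0.2
```

Call:
jog_arm(
  targets=[
    [0.0003,0,0,0,0,0,1],
    [0.0005,0,0,0,0,0,1],
    [0.0005,0,0,0,0,0,1],
  ],
)

```text
time: 22.7
tool_pos: [454.0, 185.1, 29.8]
tcp_rot: [-180.0, 0.1, 95.6]
ft_force: [0.3, -9.8, 2.0]
finger_gap: 0.0
```

Call:
jog_arm(
  targets=[
    [0,0,0,0,0,0,1],
    [0,0,0,0,0,0,1],
    [0,0,0,0,0,0,1],
  ],
)

```text
time: 22.95
tool_pos: [454.0, 185.0, 29.8]
tcp_rot: [-180.0, 0.1, 95.6]
ft_force: [0.6, -10.4, 1.8]
finger_gap: 0.1
```

Call:
jog_arm(
  targets=[
    [0,0,0,0,0,0,1],
    [0,0,0,0,0,0,1],
    [0,0,0,0,0,0,1],
    [0,0,0,0,0,0,1],
  ],
)

```text
time: 23.28
tool_pos: [454.0, 185.0, 29.8]
tcp_rot: [-180.0, 0.1, 95.6]
ft_force: [0.5, -9.3, 2.3]
finger_gap: 0.3
```

```bash
python3 -c "
from chk import *
chk('p8',y=115,z=29)
S=r.snapshot('scene');crop(S,'pics/p8_s.png',325,125,90,60,8)" | tail -3
```

```text
at [454.  185.   29.8] [-1.7999e+02  1.1000e-01  9.5580e+01] t 23.28 f [ 0.55 -9.35  2.3 ] gap 0.3
shift m [-0.0061  0.0001  0.0008] turn [-0.0002  0.002  -0.0001]
TCP in fixture [ -0.6 121.1  29.8] yaw rel -0.01 force fix [-0.4 -9.4  2.3]
```

View pics/p8_s.png

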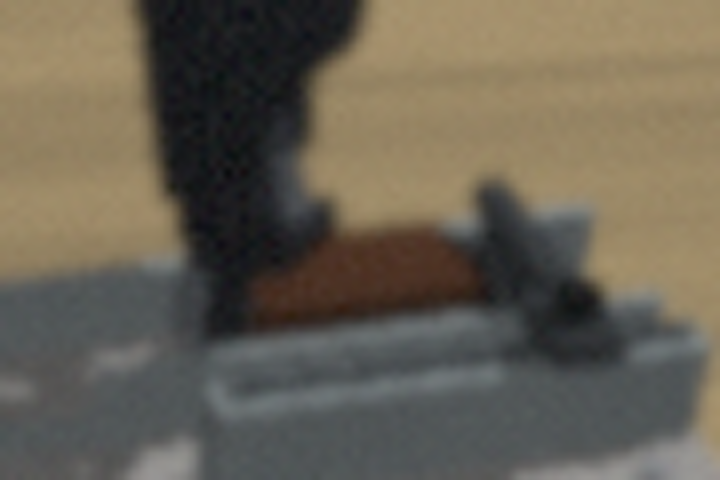

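Pressed at a steady 9–10 N for over 0.5 s, with the blank flush against the buffer. Backing off slowly, then lifting clear.

Call:
jog_arm(
  targets=[
    [-0.001,0,0,0,0,0,1],
    [-0.002,0,0,0,0,0,1],
    [-0.004,0,0,0,0,0,1],
    [-0.008,0,0,0,0,0,1],
    [-0.015,0,0,0,0,0,1],
  ],
)

```text
time: 23.85
tool_pos: [455.3, 171.7, 29.9]
tcp_rot: [180.0, -0.0, 95.6]
ft_force: [-0.1, -0.2, -1.1]
finger_gap: 0.1
```

Call:
jog_arm(
  targets=[
    [0,0,0,0,0,0,1],
    [0,0,-0.01,0,0,0,1],
    [0,0,-0.025,0,0,0,1],
    [0,0,-0.045,0,0,0,1],
    [0,0,-0.07,0,0,0,1],
  ],
)

```text
time: 24.27
tool_pos: [454.2, 171.2, 100.0]
tcp_rot: [-179.9, 0.0, 95.6]
ft_force: [1.1, 0.7, -0.4]
finger_gap: -0.0
```

Call:
jog_arm(
  targets=[
    [0,0,-0.03,0,0,0,1],
    [0,0,-0.06,0,0,0,1],
    [0,0,-0.1,0,0,0,1],
    [0,0,-0.12,0,0,0,1],
    [0,0,-0.12,0,0,0,1],
  ],
)

```text
time: 24.68
tool_pos: [458.3, 172.3, 227.2]
tcp_rot: [179.4, -0.1, 95.6]
ft_force: [0.2, 0.9, 0.5]
finger_gap: -0.1
```

Call:
jog_arm(
  targets=[
    [-0.03,0,0,0,0,0,1],
    [-0.07,0,0,0,0,0,1],
    [-0.11,0,0,0,0,0,1],
    [-0.15,0,0,0,0,0,1],
    [-0.19,0,0,0,0,0,1],
  ],
)

```text
time: 25.1
tool_pos: [473.3, -19.2, 219.9]
tcp_rot: [180.0, -0.0, 95.6]
ft_force: [0.7, 0.7, 0.2]
finger_gap: 0.0
```

Call:
jog_arm(
  targets=[
    [-0.03,0,0,0,0,0,1],
    [-0.06,0,0,0,0,0,1],
    [-0.09,0,0,0,0,0,1],
    [-0.12,0,0,0,0,0,1],
    [-0.14,0,0,0,0,0,1],
  ],
)

```text
time: 25.52
tool_pos: [487.1, -159.5, 219.7]
tcp_rot: [-180.0, 0.0, 95.5]
ft_force: [0.6, -0.2, 0.9]
finger_gap: -0.1
```

```bash
python3 -c "
from chk import *
chk('fin',y=115,z=29)
S,T=pickle.load(open('fin.pkl','rb'))
crop(S,'pics/fin_s.png',225,135,200,80,4)
crop(T,'pics/fin_t.png',75,222,260,110,3)
cv2.imwrite('pics/fin_full.png',T['pixels'][:,:,::-1])" | tail -3
```

```text
at [ 487.1 -159.5  219.7] [-1.7999e+02  2.0000e-02  9.5510e+01] t 25.52 f [ 0.55 -0.18  0.94] gap -0.1
shift m [3.401e-01 3.000e-04 1.906e-01] turn [-0.0002  0.0003 -0.0014]
TCP in fixture [  -1.2 -225.   219.7] yaw rel -0.08 force fix [ 0.5 -0.2  0.9]
```

View pics/fin_s.png

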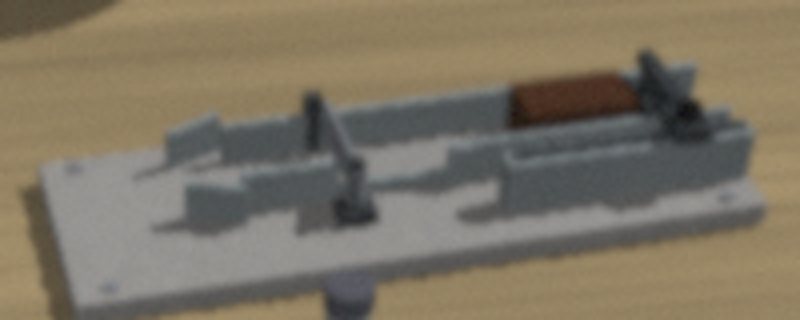

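View pics/fin_full.png

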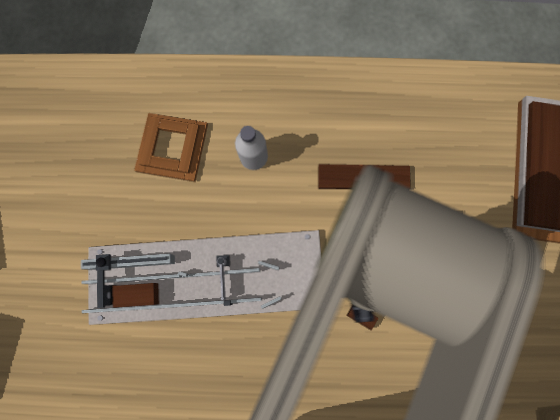

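View pics/fin_t.png

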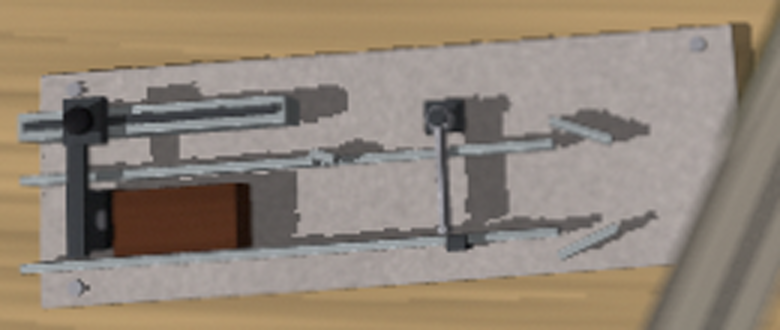

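The picture shows:
- **Blank:** flat against the buffer at top-crop (180,220).
- **Flap:** shut at (445,185), the same as at the start.
- **Bystanders:** the strip (364,177), frames (171,147) and glue (252,148) have not moved.

I'll do one numeric check and then hand in.

```bash
python3 - <<'E' | tail -4
from fit import *
S,T=pickle.load(open('fin.pkl','rb'))
inv=lambda P:(P-[pf[0],pf[1],0])@Ro.from_euler('z',pf[2]).as_matrix()
uv=c([(113,193),(237,184),(239,249),(114,254)],3,75,222)
q=inv(atz(T,uv,54)); print(q.round(1).tolist(),"centre",q.mean(0).round(1))
S0,T0=pickle.load(open('st.pkl','rb'))
d=cv2.absdiff(T0["pixels"],T["pixels"]).max(2)
for n,(x,y,w,h) in dict(frames=(130,105,85,85),glue=(225,115,100,60),strip=(315,160,50,32)).items(): print(n,"max/mean diff",d[y:y+h,x:x+w].max(),d[y:y+h,x:x+w].mean().round(2))
r.hand_in()
E
```

```text
frames max/mean diff 7 3.71
glue max/mean diff 7 3.81
strip max/mean diff 87 10.02
the job is handed in; nothing more can be done
```

```bash
python3 - <<'E' | tail -3
from fit import *
S,T=pickle.load(open('fin.pkl','rb'));S0,T0=pickle.load(open('st.pkl','rb'))
d=cv2.absdiff(T0["pixels"],T["pixels"]).max(2); print("strip left part",d[160:192,312:345].max()); 
d=cv2.absdiff(S0["pixels"],S["pixels"]).max(2); print("strip in scene",d[235:265,160:255].max(),d[235:265,160:255].mean())
inv=lambda P:(P-[pf[0],pf[1],0])@Ro.from_euler('z',pf[2]).as_matrix()
q=inv(atz(T,c([(113,193),(237,184),(239,249),(114,254)],3,75,222),54)); print(q.round(1).tolist(),q.mean(0).round(1))
E
```

```text
strip left part 7
strip in scene 18 3.982105263157895
[[15.0, 210.2, 54.0], [15.4, 129.8, 54.0], [-25.5, 129.6, 54.0], [-23.5, 210.0, 54.0]] [ -4.7 169.9  54. ]
```

I laid the blank on the infeed and let it go, pushed it through the flap, pressed it against the buffer and handed the job in at about 25.6 s. No verdict is reported.

**The run**
- **Placing:** I gripped the blank near its rear end and set it down with its nose already in the lane.
- **Flap:** it swung open at up to about 8 N and shut again behind the blank.
- **Press:** the force readings held at 9–10 N for more than 0.5 s.

**Last checks (camera)**
- **Blank:** centre about 170 mm past the flap and front face at 210 mm. It lies flat and about 1° off straight.
- **Off centre:** it sits about 4–5 mm towards the -x wall. That is inside the 8 mm limit but not centred.
- **Flap:** shut.
- **Bystanders:** the frames and glue match the first pictures.
- **Strip:** the first comparison differed, which I put down to the arm partly covering it in the top view. Its uncovered end there and the scene view both show no change; I checked those after handing in.

**What disagreed**
- **Guides:** they slope the opposite way to the text, narrowest at y = -109 mm, which is why I placed the nose already inside the lane.
- **Fixture scale:** my fit of the board corners left errors of about 2 mm.

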